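# Set up the client's armrest on the studio bench

## Robot

A 6-joint arm with a two-finger parallel gripper is mounted at the origin on the work surface. World frame = base frame: x ahead of the robot, y to its left, z up, the work surface at z = 0. Lengths are in mm, angles in rad, forces in N, time in s.
With the tool pointing down it reaches from about 275 to 1000 mm from the base axis. Payload 8.4 kg.
Tool frame: the origin (TCP) lies midway between the tips of the shut fingers; the grasp point (between the pads) lies 19 mm behind it; z points along the fingers, y is the direction in which the jaws open and shut (so a half turn about z gives the same grasp; the last joint's range is limited). The gripper opens to 85 mm and grips with 20 to 120 N. Pads are 22 mm wide; open, the fingers measure 114 mm over their backs; the gripper's body (76 mm by 85 mm) begins 54 mm behind the grasp point. The pads swing forward as they close: fully open they stand 13 mm farther back than shut.
Start: joints at [-1.283, 0.353, 1.633, -0, 1.155, -0.002], TCP at [178.599, -598.941, 191.881] pointing down, gripper open.
Joint ranges: [-2.63, 2.63], [-0.92, 2.1], [0.06, 2.66], [-1.3, 4.44], [0, 2.69], [-3.02, 3.02]. Speed limits (rad/s): [2.22, 2.22, 2.79, 3.14, 3.14, 3.14].

## Interface

Orientations are given as [roll, pitch, yaw] about the fixed x, y, z axes, in that order (R = Rz(yaw) Ry(pitch) Rx(roll)).
In Python, from rig import r gives the robot as it stands.
- The arm moves only by the tool play_rows, never from a script. Its argument "moves" is a list of rows, each a list of 3 entries, a list of its own where there are three numbers: the turn, a rotation vector about the tool's x, y, z in degrees, then the shift along the tool's x, y, z in mm, then the opening, from 0 (shut) to 1 (fully open). A call has 1 to 20 rows; each row is the pose to reach, as a shift and turn from the pose measured when the call began, along the tool's axes at that moment; what a row does not reach only later rows make up. A row lasts 1/10 s, in which the tool goes at most 50 mm and 8.59 degrees, less where a joint would pass 70% of its speed; a pose out of reach is approached as far as the arm can. A call with a gripper value outside its range is refused whole. The fingers move at their own pace and stop on an object; "newtons" is the grip in N (left out, the last holds). Time passes only in rows, so rows that repeat a pose let the fingers close. It gives the time, the measured TCP pose, the force and the opening at its end, in the units of the state.
- r.sense(): the state, without advancing time (a new reading comes with each control period).
- r.grab_frame(name): name is "side" or "top" or "wrist"; returns a dict with "color" (400x640x3 uint8, red, green, blue), "K" (3x3 intrinsics, pixels), "rvec" (rotation vector, rad) and "tvec" (3), from world to camera coordinates, as OpenCV has them; the wrist camera has in their place "T_tool_cam" (4x4, takes a point from camera to tool coordinates, whose origin is the TCP and whose axes are the flange's). Camera axes: x right, y down, z forward; pixel columns grow to the right and rows downward; lengths in mm; the calibration is good to about 2 mm. The wrist camera is an equidistant fisheye: a pixel r from the principal point sees the ray r / f radians off the axis. A picture is of the moment at which its call begins: read the wrist's pose just before it. There is no depth.
- r.sign_off(): hands the job in, once; it reports no verdict.
Trained networks look in a picture, given as the dict that the camera call returned (one of the last four; its "shot" number tells which), for a name from the list of things; names that differ only in an ending like _2 or _b are one class to them, and where a whole thing is asked for, a point or a joint stands for the part that bears it (a point fixed in the world has none). Each returns a list of dicts, best first, with "conf" (0 to 1); they miss things now and then, are a little off and sometimes report something else, mostly with a low value. They report only what shows in the picture. A call takes as long as a camera call. They do not tell look-alikes from the thing itself.
- r.silhouettes(picture, name): "mask" (400x640 bool, what is visible of it) and "location" ([column, row] in pixels, amid what is visible of it).
The state is a dict: "clock": time; "qpos": joint angles; "qvel": joint speeds; "joint_efforts": joint torques, N m; "eef_pos": TCP position; "tcp_rot": TCP orientation; "contact_force": force on the tool from outside, world axes, zero at the start; "wrist_torque": the same for the moment, N m; "opening": opening from 0.0 (shut) to 1.0 (fully open).
Only numpy, scipy, OpenCV 4.12 (cv2) and the standard library are available. Lean on these libraries where they do the work, as an engineer would, in place of code of your own. Each camera call takes 0.05 s, during which the arm holds its last target.

## Task

Push the plywood spreader board under the armrest stand's raised leg and let go of it, then wind the leg's crank clockwise until the foot stands wholly on the board and presses on it firmly (the crank clearly turns harder, but do not force it). Only then crack the release valve open a fraction of a turn so that the padded rest sinks slowly by itself all the way down to its stop, and shut the valve again. Do not push on the rest, and leave the bottle, tub and carton where they are.

Things in the scene. Friction and masses are not known exactly. Their poses are not given: they have to be found in the camera images.
- stand: Armrest stand, fixed. Origin on the bench, z up, front is -x. Steel base 200 x 220 x 12 mm centred at (20, 60) mm; grey column housing 90 x 90, 140 tall, at (50, 90); a grey beam (z 100 to 136) runs along -y to the upright stabiliser leg (gearhead dia 68, top at z 163) at (0, -190). Valve block 75 x 70 at (-80, 90), top at 70. Under the leg, and from there to the front, the bench is free.
- crank_axis (a point): Point on the vertical axis of the crank on top of the leg, level with the middle of its knob, 225 mm above the bench. Its axes are the stand's. The knob needs about 4 N sideways while the leg runs free; each 10 N of foot force adds 1 N. Firm means over 18 N of foot force (about 6 N at the knob, 0.4 rad past first touch); past 40 N it winds back when released, over 80 N is forcing it.
- crank (a joint): Crank angle in rad, growing clockwise seen from above. At 0 the crank arm points along the stand's +x; starts between -1.3 and 1.3. Each rad lowers the leg by 6 mm; at 0 the foot's underside is 62 mm above the bench. Ends at 10.4. The gear stays where it is left.
- knob_grip (a point): On the axis of the crank's black upright knob (dia 26 mm, 58 mm tall), 24 mm below its top, 60 mm from the crank's axis. The knob spins freely on its pin, so it can be held with a constant heading while going round. The crank arm's top face is 36 mm below this point.
- foot: Foot of the leg: black rubber disc, dia 50 mm, 10 mm thick, steel collar above. Origin at the centre of its underside; z up. It is sprung: once it stands on something it is pushed up into the leg 1 mm per 8 N.
- board: Loose plywood board 180 x 100 x 12 mm, 0.22 kg, lying flat. Origin at the centre of its underside, x along its length. An upright grip fin, 44 mm long (x), 14 mm thick (y), its top 52 mm above the bench, is centred at x = -60 mm. The foot is wholly on it with its centre between x = -5 and +65 mm and within 25 mm of the centre line; +50 mm is a good spot.
- valve (a joint): Release valve angle in rad: 0 is shut (start; under 0.12 counts as shut), growing anticlockwise seen from above, to 1.5. Stiff (0.25 Nm), stays where left. The rest starts to sink at about 0.55 (0.45 to 0.65, it varies), at once at 20 to 30 mm/s, and goes faster the farther the valve is opened; over 52 mm/s is too fast (beyond about 1 rad).
- valve_grip (a point): Centre of the valve's steel T-bar handle, on the valve's vertical axis, 103 mm above the bench. The bar is 84 mm long, 14 mm thick, 28 mm high (14 mm above and below this point); at 0 it lies along the stand's x. The point turns with it, its x along the bar.
- rest (a joint): Height of the padded rest above its lowest stop in m: 0 is fully down; starts at 0.045 to 0.075.
- rest_top (a point): Middle of the top of the rest, between its two side bolsters (17 mm higher): black padded cradle 180 mm (stand x) x 130 mm (stand y), 1 kg, on a steel ram. 204 mm above the bench when fully down.
- squeeze_bottle: Bystander: white squeeze bottle, dia 64, 180 mm tall, origin under its centre.
- tub: Bystander: white tub with a lid, dia 96, 100 mm tall, origin under its centre.
- glove_box: Bystander: cardboard carton 120 x 220 x 70 mm, origin under its centre.
Not all that is in view belongs to the job. There is more than one size of the board; the job needs the middle-sized.

How it is judged (in metres and radians):
On the way, in this order (a step that is already met when the one before it is completed fails the run):
1. the board lies flat under the raised foot, let go (x of foot in the frame of board between -0.01 and 0.068 m and y of foot in the frame of board between -0.028 and 0.028 m and contact force between the fingers and board below 0.5 N and height (world z) of board below 0.004 m), for 0.2 s.
2. the leg is wound down and its foot presses on the board with over 18 N (contact force between foot and board above 18 N), for 0.3 s.
3. the valve is cracked open and the rest has begun to sink (distance of rest_top from where it was at the start of the episode above 0.008 m and value of joint valve above 0.25 rad), for 0.05 s.
4. the rest is fully down (value of joint rest below 0.004 m), for 0.2 s.
At the end, for the whole second after the job is handed in: The foot stands wholly on the board (centre between -10 and +68 mm along the board's x and within 28 mm of its centre line) and presses on it with over 18 N, the rest is within 4 mm of its lowest stop, the valve is shut (under 0.12 rad), the board is at rest (value of joint rest below 0.004 m and value of joint valve below 0.12 rad and contact force between foot and board above 18 N and x of foot in the frame of board between -0.01 and 0.068 m and y of foot in the frame of board between -0.028 and 0.028 m and linear speed of board below 0.01 m/s); the robot touches nothing.
It fails at once if the leg is forced: over 80 N under the foot (contact force between foot and board above 80 N).
It fails at once if the rest drops faster than 52 mm/s (velocity of joint rest below -0.052 m/s).
It fails at once if the valve is opened while the leg is not firm (value of joint valve above 0.3 rad and contact force between foot and board below 14 N).
It fails at once if the robot pushes on the rest (contact force between any of the arm, the fingers and rest above 5 N).
It fails at once if a bystander is moved by over 20 mm (distance of any of squeeze_bottle, tub, glove_box from where it was at the start of the episode above 0.02 m).
It also fails if it takes over 72 s, if anything falls off the work surface, if the arm or the gripper's body presses on something with over 40 N, if the wrist force passes 120 N, or if a joint passes its speed limit or range.

## Working session

There is one attempt and no reset: what is moved stays moved. The work goes in short steps, Python scripts to look and compute and a tool call to move; the robot and the scene stay as the last step left them, time stands still between calls to the robot, and variables do not carry over. Pictures are saved under pics/ and viewed, and the job is handed in when it is done.

Besides the shell and the picture viewer there is one more tool, called after "Emit:" as name([rows], argument=value, ...), one row to a line, values as JSON. play_rows: Moves the arm, as the interface text tells. Its arguments: {"type":"object","properties":{"moves":{"type":"array"},"newtons":{"type":"number"}},"required":["moves"]}

```bash
ls; mkdir -p pics
python3 - <<'E'
from rig import r
import cv2
s=r.sense(); print(s)
for n in ["side","top","wrist"]:
    f=r.grab_frame(n); cv2.imwrite(f"pics/a_{n}.png",f["color"][:,:,::-1])
    print(n,{k:v for k,v in f.items() if k!="color"})
E
```

```text
pics
{'clock': 0.0, 'qpos': array([-1.28342554e+00,  3.53610617e-01,  1.63413777e+00, -5.40436047e-06,
        1.15518781e+00, -2.41626671e-03]), 'qvel': array([ 9.70557225e-04, -1.98846005e-03, -2.89240601e-04,  1.28994824e-03,
        2.83745707e-04,  4.74501925e-05]), 'joint_efforts': array([-1.17399992e-03, -6.05250120e+01, -3.42067158e+01,  3.40486474e-05,
        9.42953717e-03, -1.03868769e-05]), 'eef_pos': array([ 178.43232131, -598.44068646,  191.18359432]), 'tcp_rot': array([-3.14024910e+00,  1.69497215e-06,  2.89789239e-01]), 'contact_force': array([ 0.13682177, -0.2466343 ,  0.25488637]), 'wrist_torque': array([-0.01666595, -0.01997686,  0.01717688]), 'opening': 1.0015627410023662}
side {'K': array([[508.9251771 ,   0.        , 327.47206859],
       [  0.        , 508.9251771 , 192.88490271],
       [  0.        ,   0.        ,   1.        ]]), 'rvec': array([ 0.60050806, -2.5920487 ,  1.2766208 ]), 'tvec': array([ 363.8962381 ,  250.74597473, 1337.80143271]), 'shot': 1}
top {'K': array([[519.21108418,   0.        , 319.58521676],
       [  0.        , 519.21108418, 199.48316204],
       [  0.        ,   0.        ,   1.        ]]), 'rvec': array([ 2.2149338 , -2.16262523,  0.06365632]), 'tvec': array([ -19.90371217,  436.03755795, 1830.28515092]), 'shot': 2}
wrist {'K': array([[309.70691629,   0.        , 329.70176028],
       [  0.        , 309.70691629, 197.95671645],
       [  0.        ,   0.        ,   1.        ]]), 'T_tool_cam': array([[-9.84062085e-04, -9.44992554e-01, -3.27090362e-01,
         8.40350177e+01],
       [ 9.99998503e-01, -1.39544507e-03,  1.02303409e-03,
         1.00610750e+00],
       [-1.42319624e-03, -3.27088865e-01,  9.44992512e-01,
        -1.80947408e+02],
       [ 0.00000000e+00,  0.00000000e+00,  0.00000000e+00,
         1.00000000e+00]]), 'shot': 3}
```

View pics/a_top.png

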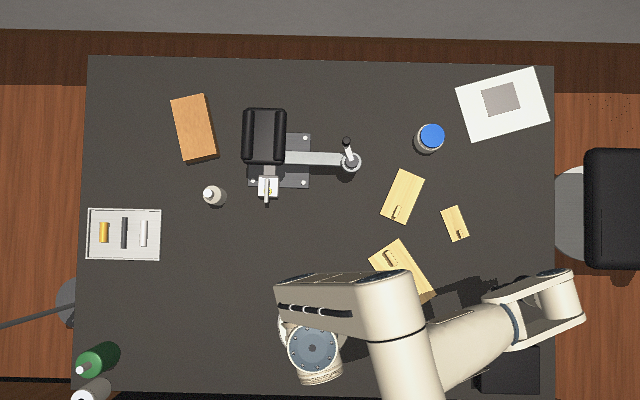

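View pics/a_side.png

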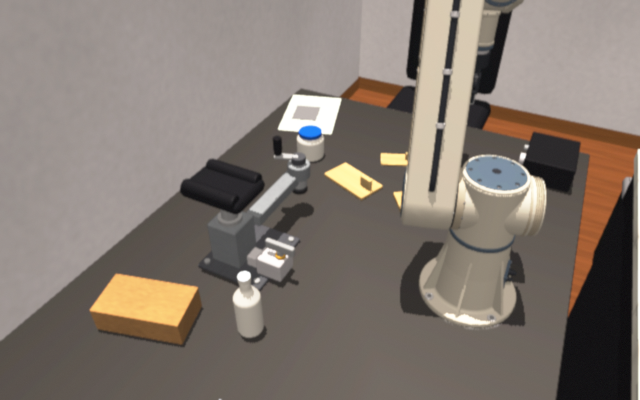

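View pics/a_wrist.png

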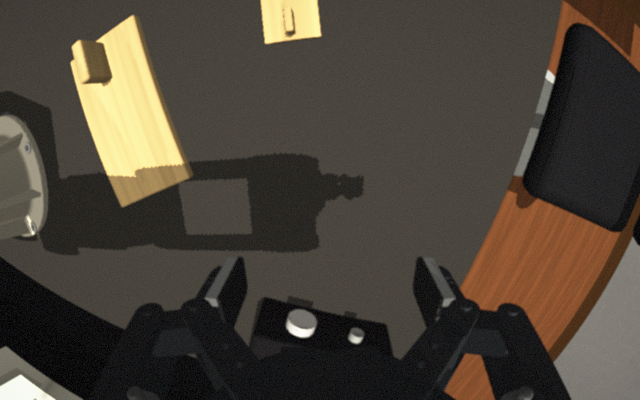

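The top view shows three boards, at (402,195), (455,223) and (402,268), with the stand at about (280,155). I'll zoom in and measure.

```bash
cat > h.py <<'E'
import numpy as np, cv2
from rig import r
from scipy.spatial.transform import Rotation as Ro
def ray(f,uv,tool=None):
    uv=np.atleast_2d(np.array(uv,float)); K=f["K"]
    p=(uv-[K[0,2],K[1,2]])/[K[0,0],K[1,1]]
    if "rvec" in f:
        R=cv2.Rodrigues(f["rvec"])[0]; d=np.c_[p,np.ones(len(p))]
        return -R.T@f["tvec"], d@R
    th=np.linalg.norm(p,axis=1); s=np.where(th>1e-9,np.sin(th)/np.maximum(th,1e-9),1)
    d=np.c_[p*s[:,None],np.cos(th)]
    T=tool@f["T_tool_cam"]; return T[:3,3], d@T[:3,:3].T
def toolT(s):
    T=np.eye(4);T[:3,:3]=Ro.from_euler('xyz',s["tcp_rot"]).as_matrix();T[:3,3]=s["eef_pos"];return T
def onz(f,uv,z,tool=None):
    c,d=ray(f,uv,tool); t=(z-c[2])/d[:,2]; return (c+t[:,None]*d)[:,:2]
def proj(f,P,tool=None):
    P=np.atleast_2d(np.array(P,float));K=f["K"]
    if "rvec" in f: return cv2.projectPoints(P,f["rvec"],f["tvec"],K,None)[0][:,0]
    Ti=np.linalg.inv(tool@f["T_tool_cam"]); q=P@Ti[:3,:3].T+Ti[:3,3]
    th=np.arctan2(np.linalg.norm(q[:,:2],axis=1),q[:,2]); a=q[:,:2]/np.linalg.norm(q[:,:2],axis=1)[:,None]
    return a*th[:,None]*K[0,0]+[K[0,2],K[1,2]]
def crop(f,x0,y0,x1,y1,s,name):
    c=f["color"][y0:y1,x0:x1,::-1]; cv2.imwrite("pics/"+name,cv2.resize(c,None,fx=s,fy=s,interpolation=cv2.INTER_CUBIC))
E
python3 - <<'E'
from h import *
f=r.grab_frame("top")
crop(f,360,110,480,300,3,"b1.png"); crop(f,220,90,380,220,5,"b2.png")
for n in ["board","foot","valve_grip","rest_top","knob_grip","stand","tub","squeeze_bottle","glove_box"]:
    for m in r.silhouettes(f,n):
        pts=np.argwhere(m["mask"])[:,::-1].astype(np.float32)
        rc=cv2.minAreaRect(onz(f,pts,12).astype(np.float32)) if len(pts)>5 else None
        print(n,round(m["conf"],2),m["location"],len(pts),rc)
E
```

```text
board 0.97 [401.9, 195.6] 1407 ((455.0824890136719, -300.81549072265625), (100.96919250488281, 179.69711303710938), 67.67461395263672)
board 0.95 [456.0, 221.1] 634 ((364.2743225097656, -487.4755859375), (120.90835571289062, 67.4361343383789), 23.283485412597656)
board 0.82 [399.4, 261.5] 1523 ((174.5806884765625, -304.2088623046875), (245.04904174804688, 136.6430206298828), 35.76852798461914)
foot 0.71 [262.3, 132.3] 2417 ((658.4175415039062, 198.1732940673828), (158.2591552734375, 203.9676055908203), 88.69551086425781)
foot 0.54 [214.8, 194.5] 377 ((441.95751953125, 365.078125), (87.0022964477539, 65.13749694824219), 72.94696044921875)
valve_grip 0.66 [264.4, 189.3] 121 ((467.60333251953125, 180.22897338867188), (82.1146469116211, 17.811126708984375), 1.7143359184265137)
rest_top 0.94 [263.6, 131.1] 2571 ((661.5728759765625, 198.3037567138672), (162.54046630859375, 213.8767547607422), 87.55175018310547)
knob_grip 0.52 [344.0, 139.9] 69 ((646.4459838867188, -97.17920684814453), (32.510772705078125, 25.049116134643555), 1.2220025062561035)
knob_grip 0.43 [279.9, 153.6] 5804 ((641.117
[... 195 characters left out ...]
6347656), 19.264448165893555)
stand 0.32 [348.4, 158.0] 279 ((610.1925048828125, -114.08242797851562), (111.03710174560547, 48.08768844604492), 10.122693061828613)
tub 0.97 [426.4, 138.6] 674 ((666.2910766601562, -397.2757873535156), (93.544189453125, 109.96556091308594), 45.78654861450195)
squeeze_bottle 0.89 [214.7, 197.1] 396 ((441.4264831542969, 365.2471923828125), (89.3399429321289, 66.2521743774414), 72.94705963134766)
glove_box 0.56 [197.0, 126.6] 2391 ((682.4253540039062, 443.84173583984375), (243.87152099609375, 131.56283569335938), 14.896705627441406)
glove_box 0.2 [216.3, 196.7] 374 ((442.5206298828125, 365.9506530761719), (84.80487823486328, 65.06351470947266), 65.35172271728516)
```

View pics/b1.png

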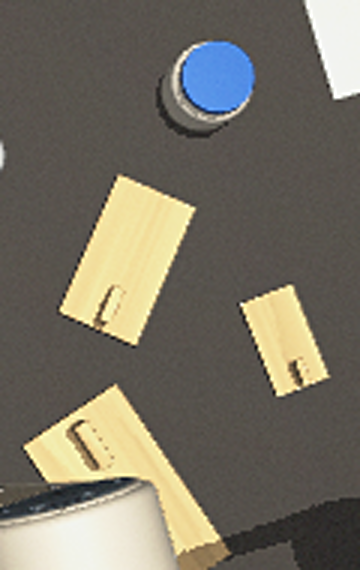

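View pics/b2.png

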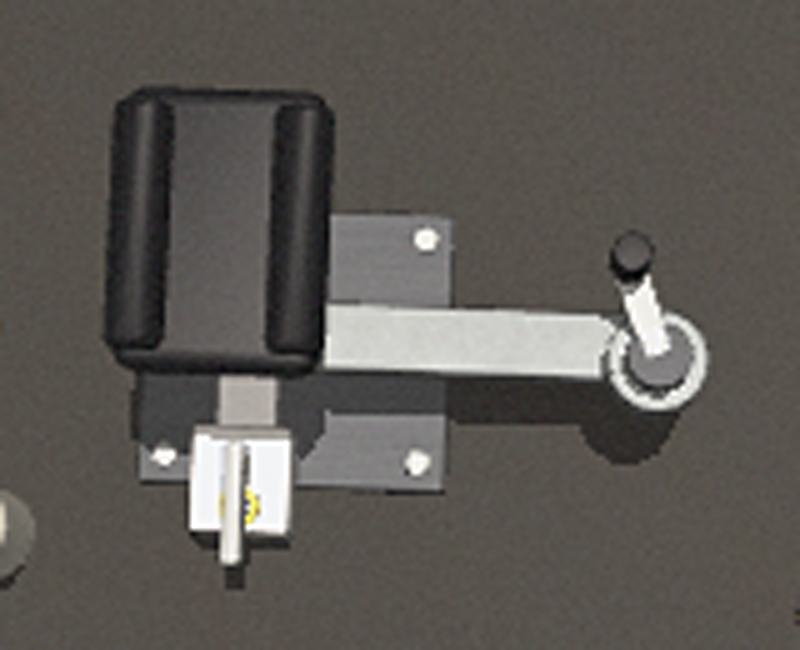

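Run:
```python
from h import *
from scipy.optimize import least_squares
f=r.grab_frame("top"); g=r.grab_frame("side"); 
crop(g,170,120,340,300,4,"c1.png"); crop(g,320,120,440,220,5,"c2.png")
P=lambda u,v:(220+u/5,90+v/5)
obs=[((120,-50,12),P(451,217)),((-80,-50,12),P(444,491)),((-80,170,12),P(140,480)),((0,-190,163),P(658,361)),((-80-42,90,117),P(231,566)),((-80+42,90,117),P(238,443)),((-117.5,125,70),P(190,530)),((-117.5,55,70),P(290,535))]
A=np.array([o[0] for o in obs],float);B=np.array([o[1] for o in obs])
def w(p,A):
    c,s=np.cos(p[2]),np.sin(p[2]); return np.c_[p[0]+c*A[:,0]-s*A[:,1],p[1]+s*A[:,0]+c*A[:,1],A[:,2]]
res=least_squares(lambda p:(proj(f,w(p,A))-B).ravel(),[560,80,0],loss='soft_l1')
p=res.x;print(p,(proj(f,w(p,A))-B).round(1).tolist())
print("leg",w(p,np.array([[0,-190,0.]])),"valve",w(p,np.array([[-80,90,0.]])))
k=onz(f,[(220+633/5,90+256/5)],249)[0];print("knobtop",k)
leg=w(p,np.array([[0,-190,0.]]))[0,:2];d=k-leg;print(np.linalg.norm(d),np.degrees(np.arctan2(d[1],d[0])-p[2]))
m=r.silhouettes(f,"board")[0];pts=np.argwhere(m["mask"])[:,::-1]
rc=cv2.minAreaRect(onz(f,pts,12).astype(np.float32));print(rc,cv2.boxPoints(rc))
print("tub",onz(f,[(432,136)],100),"finTop",onz(f,[(360+113/3,110+303/3)],52), "corners",onz(f,[(360+x/3,110+y/3) for x,y in [(120,174),(196,208),(137,346),(59,311)]],12))
```

```text
[ 5.53593079e+02  7.80526348e+01 -3.94688635e-03] [[0.6, -0.2], [0.4, 0.7], [-0.6, 1.2], [0.0, -0.2], [0.2, -5.5], [-0.4, -5.9], [-0.3, 0.9], [0.0, 0.5]]
leg [[ 552.84317275 -111.94588533    0.        ]] valve [[473.94892117 168.36768386   0.        ]]
knobtop [605.94097793 -90.17370065]
57.38819513541366 22.521694722693994
((455.5959777832031, -301.01312255859375), (102.6806869506836, 182.58041381835938), 67.8488540649414) [[ 351.68573 -314.14307]
 [ 520.79034 -382.98523]
 [ 559.5062  -287.88318]
 [ 390.4016  -219.04102]]
tub [[ 656.86585502 -387.53547722]] finTop [[ 400.44942267 -281.46648427]] corners [[ 555.72485861 -293.40117742]
 [ 517.28887602 -384.12320646]
 [ 352.04658138 -316.41674994]
 [ 391.16501984 -223.69754434]]
```

View pics/c1.png

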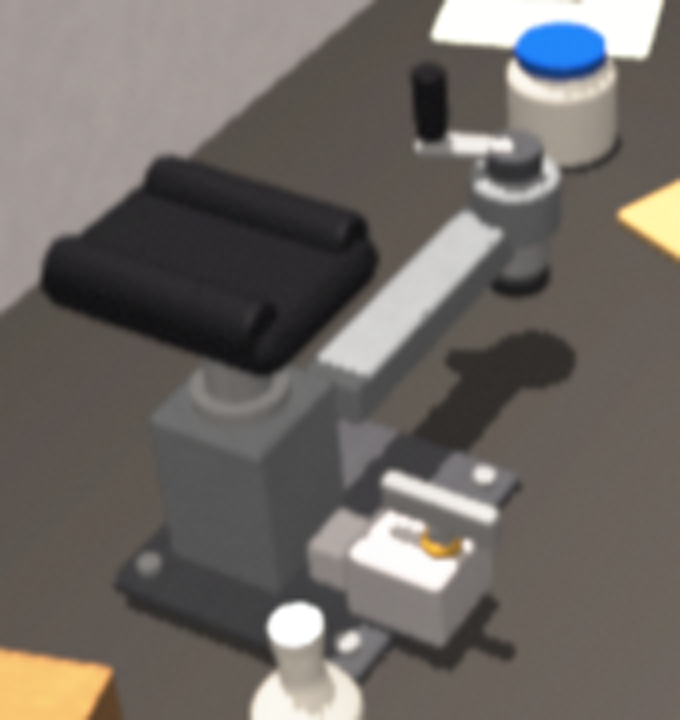

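View pics/c2.png

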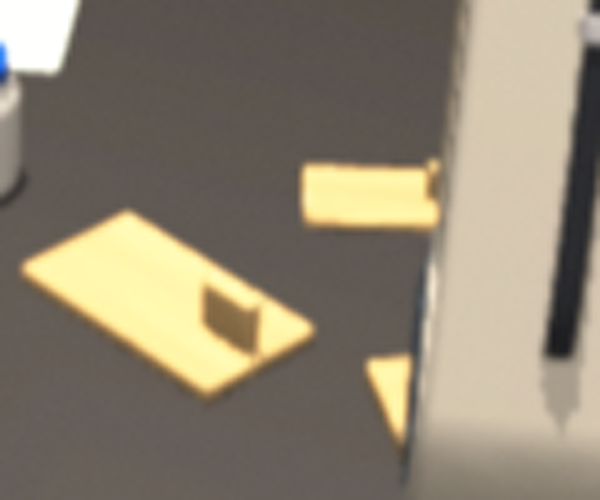

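```bash
cat >> h.py <<'E'
def rows(targets,s=None):
    """targets: (x,y,z,yaw) world, tool down -> tool-frame turn z(deg), shift"""
    s=s or r.sense(); T=toolT(s)
    for (x,y,z,yaw) in targets:
        G=np.eye(4);G[:3,:3]=Ro.from_euler('xyz',[np.pi,0,yaw]).as_matrix();G[:3,3]=[x,y,z]
        D=np.linalg.inv(T)@G
        print([np.round(np.degrees(Ro.from_matrix(D[:3,:3]).as_rotvec()),1).tolist(),np.round(D[:3,3],1).tolist()])
E
python3 - <<'E'
from h import *
f=r.grab_frame("top"); g=r.grab_frame("side")
print("valve top cam", onz(f,[(266.2,203.2),(267.6,178.6),(266.9,190.9)],117))
# triangulate from side: bar top ends  approx crop
c=lambda u,v:(170+u/4,120+v/4)
print("side bar",onz(g,[c(387,476),c(494,514)],117))
for m in r.silhouettes(g,"valve_grip"): print(m["conf"],m["location"],m["mask"].sum(),onz(g,[m["location"]],110))
print("side knob top",onz(g,[c(430,71)],249),"finTop",onz(g,[(320+232/5,120+300/5)],52))
rows([(400,-281,110,2.755)])
E
```

```text
valve top cam [[413.3155723  168.62782606]
 [496.15923106 166.42789963]
 [454.67737446 167.52945688]]
side bar [[494.74589974 174.26672383]
 [416.1140762  174.45792934]]
0.88 [280.2, 246.5] 321 [[453.76966545 176.82328836]]
0.6 [277.1, 147.0] 148 [[ 698.97509937 -226.5894111 ]]
side knob top [[605.85210162 -84.05281459]] finTop [[ 393.71035396 -262.45960161]]
[[0.0, -0.0, -141.2], [303.0, -241.4, 81.9]]
```

Emit:
play_rows([
  [[0,0,-141],[303,-241,60],1],
  [[0,0,-141],[303,-241,60],1],
  [[0,0,-141],[303,-241,60],1],
  [[0,0,-141],[303,-241,60],1],
  [[0,0,-141],[303,-241,60],1],
  [[0,0,-141],[303,-241,60],1],
  [[0,0,-141],[303,-241,60],1],
  [[0,0,-141],[303,-241,60],1],
  [[0,0,-141],[303,-241,60],1],
  [[0,0,-141],[303,-241,60],1],
  [[0,0,-141],[303,-241,60],1],
  [[0,0,-141],[303,-241,60],1],
  [[0,0,-141],[303,-241,60],1],
  [[0,0,-141],[303,-241,60],1],
  [[0,0,-141],[303,-241,60],1],
  [[0,0,-141],[303,-241,60],1],
  [[0,0,-141],[303,-241,60],1],
  [[0,0,-141],[303,-241,60],1],
])

```text
clock: 2.75
eef_pos: [400.2, -281.4, 132.0]
tcp_rot: [-3.142, 0.0, 2.752]
contact_force: [-0.8, 0.7, -0.7]
opening: 0.998
```

Run:
```python
from h import *
s=r.sense();T=toolT(s);print(s["eef_pos"],s["tcp_rot"],s["clock"])
f=r.grab_frame("wrist"); cv2.imwrite("pics/d1.png",f["color"][:,:,::-1])
for m in r.silhouettes(f,"board"):
    pts=np.argwhere(m["mask"])[:,::-1]; print(m["conf"],m["location"],len(pts),cv2.minAreaRect(onz(f,pts,12,T).astype(np.float32)))
```

```text
[ 400.18170542 -281.44576399  131.97941079] [-3.14151218e+00  2.21168080e-04  2.75155295e+00] 2.75
0.89 [255.0, 29.2] 12764 ((220.76034545898438, -336.9591369628906), (266.8779296875, 108.0948257446289), 59.42394256591797)
0.77 [330.4, 220.7] 13724 ((455.947021484375, -303.4009094238281), (99.88784790039062, 180.2985076904297), 67.39456176757812)
0.73 [162.3, 217.8] 4260 ((362.7542724609375, -487.5093994140625), (120.61029052734375, 70.07254028320312), 22.669771194458008)
```

View pics/d1.png

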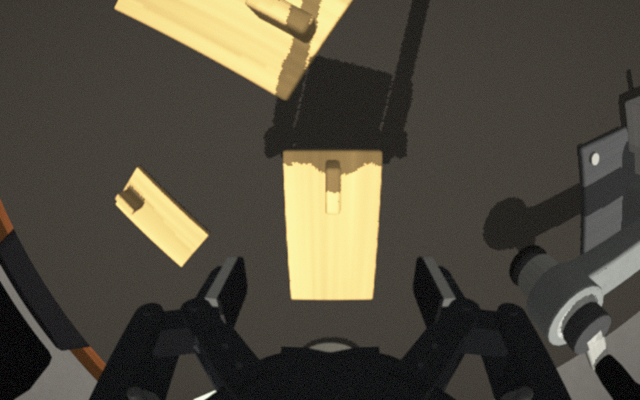

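Emit:
play_rows([
  [[0,0,0],[0,0,50],0.6],
  [[0,0,0],[0,-1,90],0.5],
  [[0,0,0],[0,-1,108],0.4],
  [[0,0,0],[0,-1,108],0.4],
  [[0,0,0],[0,-1,108],0.2],
  [[0,0,0],[0,-1,108],0.1],
  [[0,0,0],[0,-1,108],0],
  [[0,0,0],[0,-1,108],0],
  [[0,0,0],[0,-1,108],0],
  [[0,0,0],[0,-1,108],0],
], newtons=40)

```text
clock: 3.85
eef_pos: [399.9, -282.5, 24.3]
tcp_rot: [-3.141, 0.001, 2.749]
contact_force: [-0.9, -0.4, -1.2]
opening: -0.004
```

Run:
```python
from h import *
s=r.sense();T=toolT(s);print(s)
f=r.grab_frame("wrist"); cv2.imwrite("pics/d2.png",f["color"][:,:,::-1])
# board pose with tool: fin centre offset unknown along x
for m in r.silhouettes(f,"board"):
    pts=np.argwhere(m["mask"])[:,::-1]; print(m["conf"],m["location"],len(pts),cv2.minAreaRect(onz(f,pts,12,T).astype(np.float32)))
rows([(443,-112,s["eef_pos"][2]+1,np.pi)])
```

```text
{'clock': 3.85, 'qpos': array([-6.18022778e-01,  3.84804229e-01,  2.05098205e+00, -3.46670869e-05,
        7.05015998e-01, -1.79576763e+00]), 'qvel': array([ 0.00128245,  0.0036166 ,  0.00317787,  0.00078895, -0.00140987,
       -0.00036879]), 'joint_efforts': array([ 5.53735699e-04, -5.07353210e+01, -2.21230495e+01, -1.02883141e-04,
       -4.24551690e-03,  1.67369122e-03]), 'eef_pos': array([ 399.94717612, -282.50385201,   24.3040069 ]), 'tcp_rot': array([-3.14139442e+00,  7.65445117e-04,  2.74856765e+00]), 'contact_force': array([-0.8642578 , -0.4286957 , -1.20094902]), 'wrist_torque': array([0.01644705, 0.01185773, 0.0309986 ]), 'opening': -0.003858191853107951}
0.75 [110.2, 258.4] 6121 ((360.69464111328125, -488.3578796386719), (127.02679443359375, 80.94711303710938), 23.494192123413086)
0.71 [228.8, 28.5] 13825 ((235.66688537597656, -338.1615295410156), (219.35894775390625, 72.54649353027344), 56.28529357910156)
[[-0.0, 0.0, -22.5], [25.4, 174.0, -1.2]]
```

View pics/d2.png

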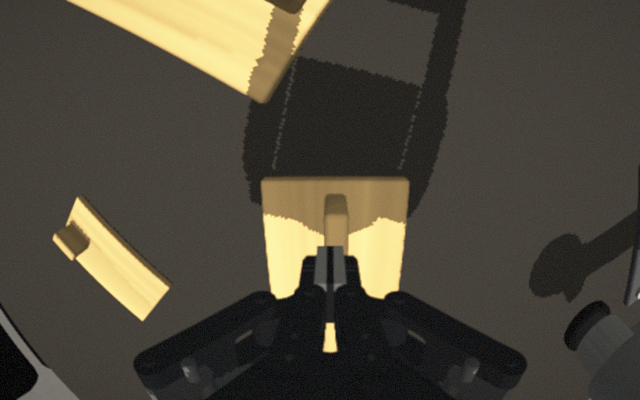

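Run:
```python
from h import *
s=r.sense();T=toolT(s)
f=r.grab_frame("wrist"); crop(f,240,160,430,300,4,"d3.png")
I=np.linalg.inv(T)
for z,u in [(52,(336,210)),(12,(336,197)),(12,(264,178)),(12,(408,178)),(0,(335,178)),(19,(330,300))]:
    p=onz(f,[u],z,T)[0]; print(z,u,p,(I@[*p,z,1])[:2])
```

```text
52 (336, 210) [ 378.55664988 -271.20894707] [23.93007876  2.2063352 ]
12 (336, 197) [ 384.70528127 -272.9834699 ] [17.5843853   2.92588024]
12 (264, 178) [ 354.44407213 -311.54855   ] [ 30.76841651 -44.288392  ]
12 (408, 178) [ 390.66141966 -224.05865199] [30.81989697 50.4015007 ]
0 (335, 178) [ 375.56206924 -269.76669506] [27.26656869  2.39684527]
19 (330, 300) [ 456.06541788 -306.88495819] [-61.3210333   -1.06151213]
```

View pics/d3.png

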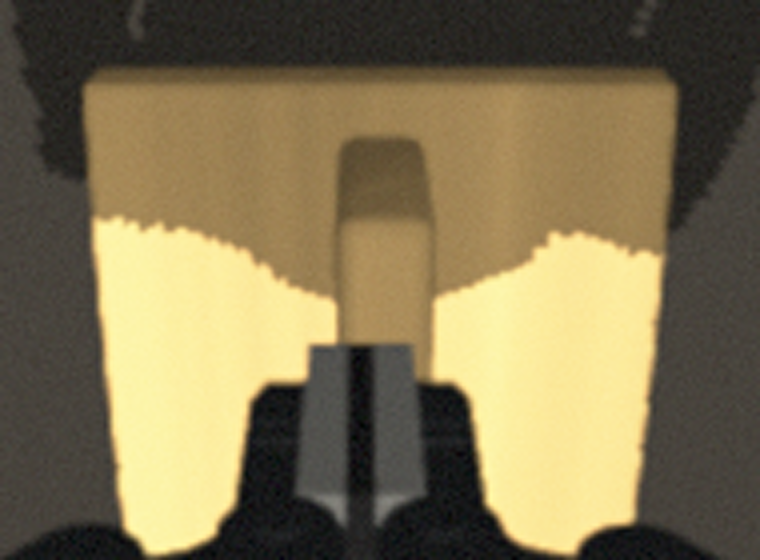

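Run:
```python
from h import *
s=r.sense();T=toolT(s);print(s["opening"],s["eef_pos"])
f=r.grab_frame("wrist"); g=r.grab_frame("side"); crop(g,330,100,530,250,4,"d4.png")
I=np.linalg.inv(T)
for p in [(11,0,0),(11,0,-19),(11,0,-30),(11,0,-40),(-11,0,0),(11,7,-30),(11,7,0),(22,0,-28),(-22,0,-28),(22,7,-28),(0,0,-19)]:
    w=(T@[*p,1])[:3]; print(p,proj(f,[w],T).round(0),proj(g,[w]).round(0))
```

```text
0.004828779095625132 [ 399.76570962 -282.38814763   24.00465057]
(11, 0, 0) [[332. 213.]] [[369. 185.]]
(11, 0, -19) [[332. 225.]] [[369. 180.]]
(11, 0, -30) [[332. 234.]] [[369. 177.]]
(11, 0, -40) [[332. 242.]] [[370. 175.]]
(-11, 0, 0) [[332. 244.]] [[364. 182.]]
(11, 7, -30) [[345. 234.]] [[368. 178.]]
(11, 7, 0) [[343. 213.]] [[367. 186.]]
(22, 0, -28) [[332. 213.]] [[372. 179.]]
(-22, 0, -28) [[332. 282.]] [[362. 173.]]
(22, 7, -28) [[345. 213.]] [[370. 180.]]
(0, 0, -19) [[332. 243.]] [[367. 178.]]
```

View pics/d4.png

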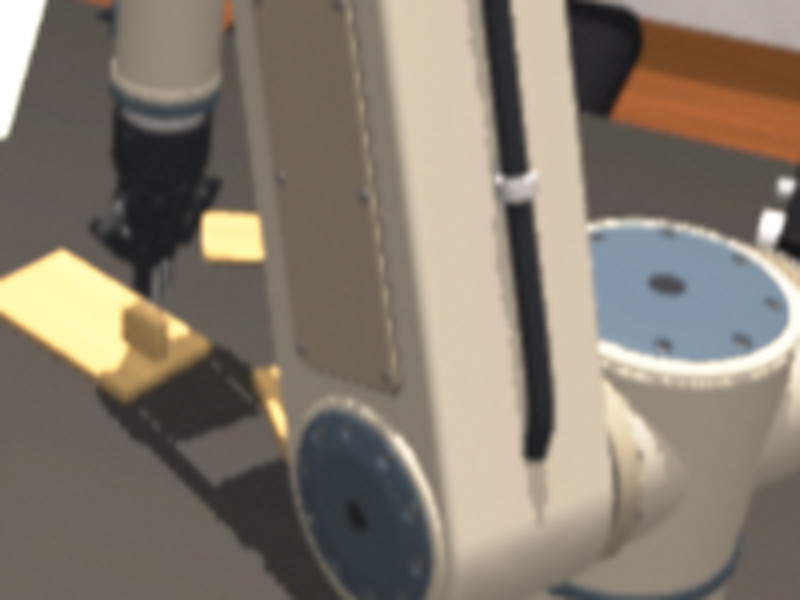

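Run:
```python
from h import *
s=r.sense();T=toolT(s)
f=r.grab_frame("wrist")
for x in (-11,0,11):
  for y,z in ((42,-13),(42,-35),(5,0),(5,-22)):
    w=(T@[x,y,z,1])[:3]; print(x,y,z,proj(f,[w],T).round(0))
g=r.grab_frame("top"); crop(g,340,150,460,300,4,"d5.png")
```

```text
-11 42 -13 [[398. 253.]]
-11 42 -35 [[406. 272.]]
-11 5 0 [[339. 244.]]
-11 5 -22 [[340. 261.]]
0 42 -13 [[400. 237.]]
0 42 -35 [[408. 255.]]
0 5 0 [[339. 229.]]
0 5 -22 [[340. 245.]]
11 42 -13 [[402. 221.]]
11 42 -35 [[410. 237.]]
11 5 0 [[340. 213.]]
11 5 -22 [[341. 228.]]
```

View pics/d5.png

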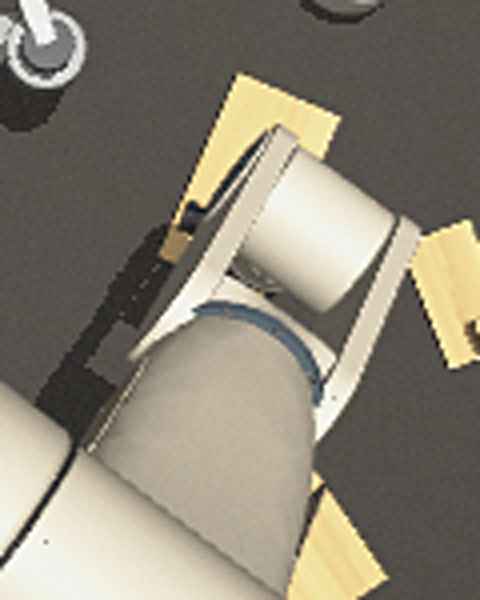

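Emit:
play_rows([
  [[0,0,0],[0,0,-50],0],
  [[0,0,0],[0,0,-70],0],
  [[0,0,0],[0,0,-70],0],
])

```text
clock: 4.5
eef_pos: [401.6, -283.7, 96.6]
tcp_rot: [-3.14, 0.005, 2.749]
contact_force: [0.1, -0.1, -0.3]
opening: 0.001
```

Run:
```python
from h import *
s=r.sense();T=toolT(s);print(s["eef_pos"],s["opening"])
f=r.grab_frame("wrist"); g=r.grab_frame("side")
c=g["color"].copy()
for z,col in ((0,(255,0,0)),(-19,(0,255,0)),(-45,(0,0,255))):
    for F,im in ((g,c),(f,f["color"])):
        u=proj(F,[(T@[0,0,z,1])[:3]],T)[0]; print(z,u); cv2.circle(im,tuple(int(round(a)) for a in u),1,col,-1)
cv2.imwrite("pics/e1.png",cv2.resize(c[100:220,330:430,::-1],None,fx=5,fy=5,interpolation=cv2.INTER_CUBIC))
cv2.imwrite("pics/e2.png",f["color"][:,:,::-1])
```

```text
[ 401.61102702 -283.69441291   96.63288114] 0.0012028997388661066
0 [367.41755108 164.48480689]
0 [331.5896007  229.00535374]
-19 [367.77224599 159.53139475]
-19 [331.70225071 242.52510321]
-45 [368.266058   152.63517397]
-45 [331.89013603 265.65306897]
```

View pics/e1.png

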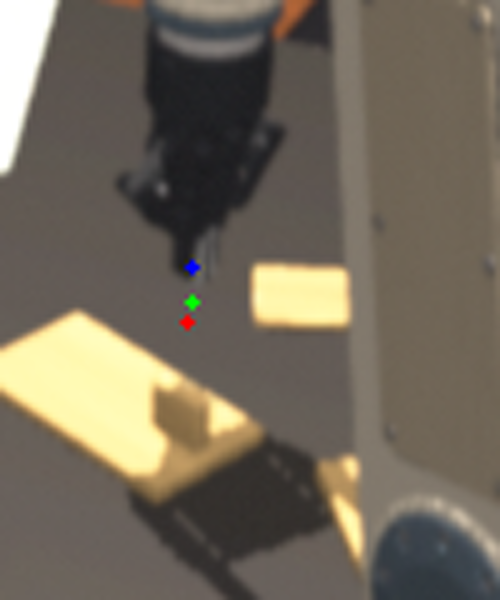

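View pics/e2.png

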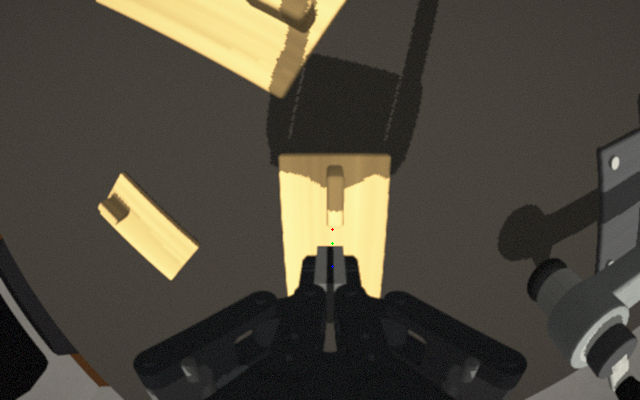

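Side and wrist views agree that the real fingertips end about 38 mm short of the stated TCP: the tips are near crop (197,282), against the TCP projection at (187,322). The first close happened above the fin, so I'm going lower.

Emit:
play_rows([
  [[0,0,0],[1,2,0],0.5],
  [[0,0,0],[2,2.5,30],0.5],
  [[0,0,0],[2,2.5,70],0.5],
  [[0,0,0],[2,2.5,90],0.5],
  [[0,0,0],[2,2.5,105],0.5],
  [[0,0,0],[2,2.5,105],0.3],
  [[0,0,0],[2,2.5,105],0.1],
  [[0,0,0],[2,2.5,105],0],
  [[0,0,0],[2,2.5,105],0],
  [[0,0,0],[2,2.5,105],0],
], newtons=40)

```text
clock: 5.6
eef_pos: [399.2, -279.6, -10.5]
tcp_rot: [-3.141, 0.002, 2.749]
contact_force: [-0.7, -0.3, -1.9]
opening: 0.157
```

Run:
```python
from h import *
s=r.sense();T=toolT(s);print(s)
f=r.grab_frame("wrist"); g=r.grab_frame("side")
crop(f,240,120,440,280,3,"e3.png");crop(g,330,100,430,220,5,"e4.png")
```

```text
{'clock': 5.6, 'qpos': array([-6.13955614e-01,  4.45526593e-01,  2.07075954e+00, -5.70246165e-05,
        6.23620491e-01, -1.79168225e+00]), 'qvel': array([ 0.00041234,  0.00263185,  0.00239448,  0.00029405, -0.00290092,
       -0.00164656]), 'joint_efforts': array([ 1.12801121e-02, -5.31083930e+01, -1.99567741e+01,  1.59918191e-02,
       -1.22500774e-01,  5.05819808e-04]), 'eef_pos': array([ 399.21538492, -279.55664992,  -10.46831442]), 'tcp_rot': array([-3.14119069e+00,  1.63775474e-03,  2.74856956e+00]), 'contact_force': array([-0.67848994, -0.31249883, -1.90781651]), 'wrist_torque': array([ 0.05761475,  0.14151352, -0.00552596]), 'opening': 0.15688410306208578}
```

View pics/e3.png

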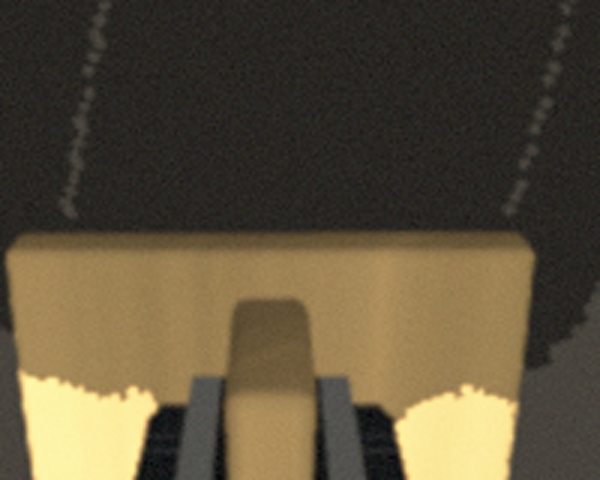

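View pics/e4.png

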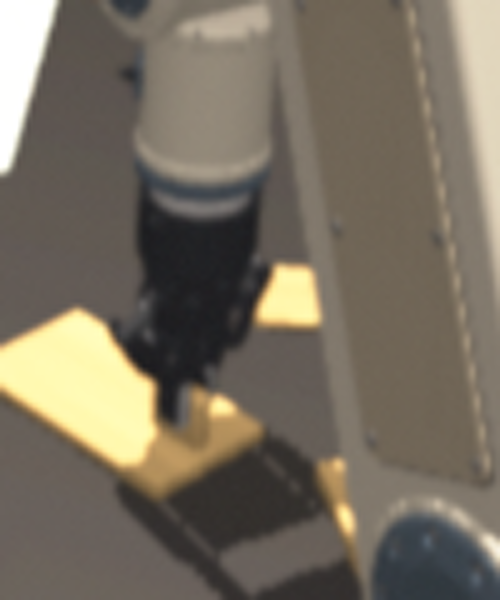

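Run:
```python
from h import *
s=r.sense();T=toolT(s);I=np.linalg.inv(T)
f=r.grab_frame("wrist")
for u in [(240+10/3,120+250/3),(240+530/3,120+250/3)]:
    p=onz(f,[u],12,T)[0]; print(p,(I@[*p,12,1])[:2])
rows([(445,-111,s["eef_pos"][2],np.pi)])
```

```text
[ 356.44230076 -315.25893604] [ 25.70453426 -49.40593531]
[ 393.53319544 -225.83529839] [25.69365519 47.40480979]
[[-0.0, 0.1, -22.5], [22.1, 173.2, -0.2]]
```

Emit:
play_rows([
  [[0,0,-1],[1,8,-1],0],
  [[0,0,-3],[3,24,-1],0],
  [[0,0,-5.5],[5,42,-1],0],
  [[0,0,-8],[8,60,-1],0],
  [[0,0,-10.5],[10,80,-1],0],
  [[0,0,-13],[13,100,-1],0],
  [[0,0,-15.5],[15,120,-1],0],
  [[0,0,-18],[18,140,-1],0],
  [[0,0,-20.5],[20,158,-1],0],
  [[0,0,-22],[22,169,-1],0],
  [[0,0,-22.5],[22,173,-0.5],0],
  [[0,0,-22.5],[22,173,0],0],
  [[0,0,-22.5],[22,173,0],0],
])

```text
clock: 7.05
eef_pos: [445.0, -111.6, -10.8]
tcp_rot: [-3.141, 0.001, 3.141]
contact_force: [-0.4, -0.1, -3.0]
opening: 0.152
```

Run:
```python
from h import *
s=r.sense();T=toolT(s);print(s["contact_force"],s["eef_pos"],s["opening"])
f=r.grab_frame("wrist"); g=r.grab_frame("side");t=r.grab_frame("top")
crop(g,200,100,400,250,4,"f1.png");crop(t,270,110,420,260,4,"f2.png")
```

```text
[-0.37528678 -0.12035575 -2.97323271] [ 444.95749167 -111.58035851  -10.84058706] 0.15231599375856142
```

View pics/f1.png

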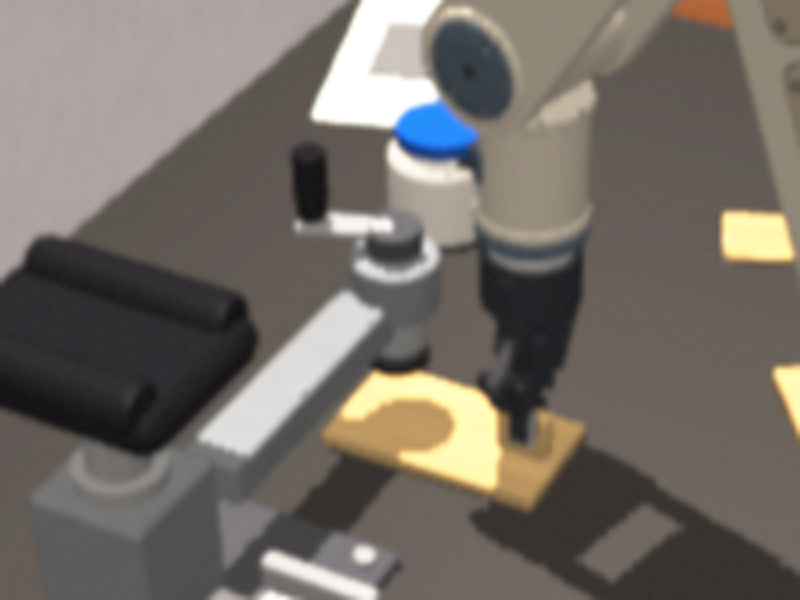

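View pics/f2.png

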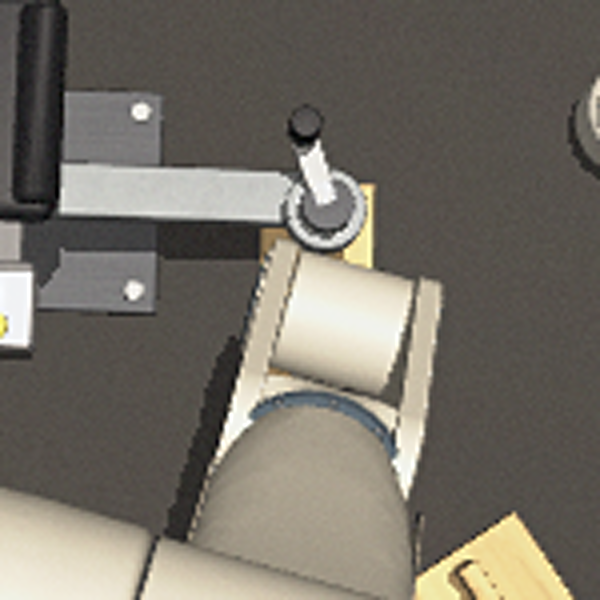

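Emit:
play_rows([
  [[0,0,0],[0,0,0],0.3],
  [[0,0,0],[0,0,0],0.45],
  [[0,0,0],[0,0,0],0.45],
  [[0,0,0],[0,0,-10],0.45],
  [[0,0,0],[0,0,-40],0.45],
  [[0,0,0],[0,0,-85],0.6],
  [[0,0,0],[0,0,-135],0.6],
  [[0,0,0],[0,0,-185],0.6],
  [[0,0,0],[0,0,-235],0.6],
  [[0,0,0],[-10,2,-271],0.6],
  [[0,0,0],[-60,10,-271],0.6],
  [[0,0,0],[-110,17,-271],0.6],
  [[0,0,0],[-150,22,-271],0.6],
  [[0,0,0],[-161,22.5,-271],0.6],
  [[0,0,0],[-161,22.5,-271],0.6],
])

```text
clock: 8.7
eef_pos: [606.2, -89.0, 260.2]
tcp_rot: [-3.141, 0.0, 3.141]
contact_force: [-0.7, -0.5, 0.2]
opening: 0.602
```

Run:
```python
from h import *
s=r.sense();T=toolT(s);print(s["contact_force"],s["eef_pos"],s["tcp_rot"],s["opening"],s["clock"])
f=r.grab_frame("wrist"); g=r.grab_frame("side");t=r.grab_frame("top")
cv2.imwrite("pics/g0.png",f["color"][:,:,::-1])
crop(g,200,100,400,250,4,"g1.png");crop(t,270,110,420,260,4,"g2.png")
for n in ("board","knob_grip","foot"):
  for F in (t,f,g):
    for m in r.silhouettes(F,n)[:2]:
      pts=np.argwhere(m["mask"])[:,::-1]
      print(n,F["shot"],m["conf"],m["location"],len(pts), cv2.minAreaRect(onz(F,pts,12 if n=="board" else 225,T).astype(np.float32)))
print(proj(f,[[606,-89,225],[606,-89,249],[553,-112,163]],T))
```

```text
[-0.69514266 -0.451324    0.18834643] [606.15127933 -89.01487446 260.17680753] [-3.14081105e+00  2.95254998e-04  3.14095295e+00] 0.6020211391312023 8.7
board 26 0.78 [401.9, 276.4] 2553 ((172.6743621826172, -305.01873779296875), (241.34385681152344, 133.01507568359375), 36.28742980957031)
board 26 0.62 [453.2, 222.8] 668 ((364.9486083984375, -488.46136474609375), (121.92694091796875, 71.71562194824219), 20.620929718017578)
board 24 0.66 [95.5, 31.2] 1826 ((361.6413879394531, -488.71435546875), (136.6515655517578, 71.7179183959961), 21.007173538208008)
board 24 0.57 [311.7, 60.9] 5857 ((485.78802490234375, -112.94991302490234), (133.0494842529297, 102.0746841430664), 0.08937013149261475)
board 25 0.88 [397.3, 158.4] 384 ((367.23309326171875, -481.2052307128906), (113.97394561767578, 82.4673843383789), 26.5377197265625)
board 25 0.75 [408.2, 202.4] 616 ((252.4579315185547, -253.01339721679688), (73.42446899414062, 157.17599487304688), 23.191448211669922)
knob_grip 26 0.42 [277.1, 154.1] 5564 ((606.1378784179688, 78.10108947753906), (304.37823486328125, 358.7906188964844), 21.366100311279297)
knob_grip 24 0.89 [328.3, 216.0] 1583 ((612.6700439453125, -90.6484375), (44.36758804321289, 26.5064640045166), 1.105445146560669)
knob_grip 25 0.69 [224.0, 188.4] 3140 ((634.1384887695312, 155.56735229492188), (201.7581329345703, 211.85716247558594), 87.93702697753906)
knob_grip 25 0.51 [274.9, 148.2] 149 ((608.57177734375, -83.58763885498047), (23.159883499145508, 97.94976806640625), 30.69811248779297)
foot 25 0.6 [300.2, 188.5] 73 ((447.35809326171875, 76.34213256835938), (35.599090576171875, 25.233423233032227), 26.478622436523438)
[[331.66157223 209.76984232]
 [331.77888701 222.57079049]
 [305.80390346 129.56238763]]
```

View pics/g0.png

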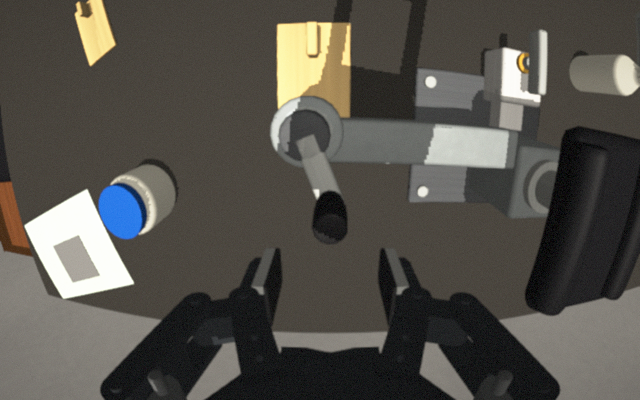

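View pics/g1.png

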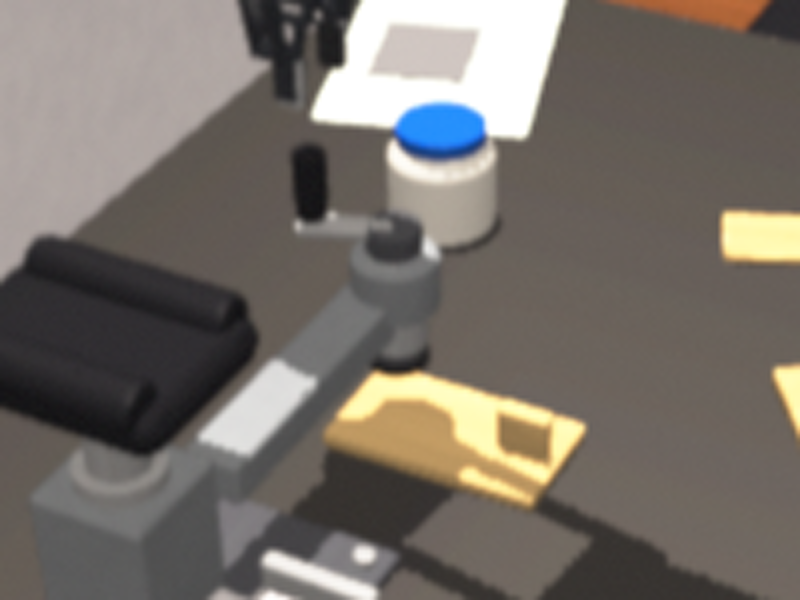

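View pics/g2.png

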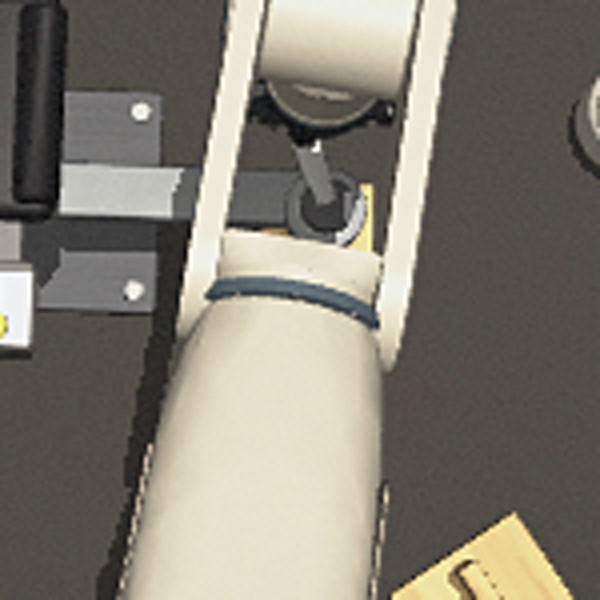

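Run:
```python
from h import *
s=r.sense();T=toolT(s)
f=r.grab_frame("wrist"); crop(f,250,80,370,260,4,"h1.png")
print(onz(f,[(306,133)],163,T),onz(f,[(330,225)],249,T))
```

```text
[[ 555.56188108 -112.1988079 ]] [[607.27267829 -90.54995795]]
```

View pics/h1.png

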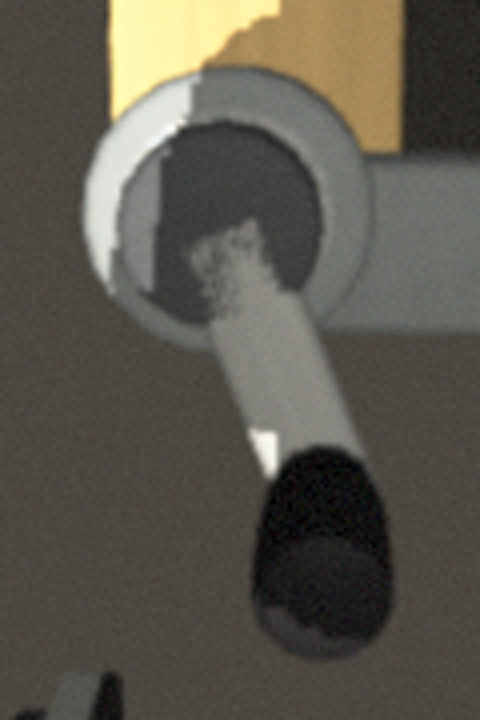

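Emit:
play_rows([
  [[0,0,0],[-3.3,-1.4,10],0.6],
  [[0,0,0],[-3.3,-1.4,40],0.6],
  [[0,0,0],[-3.3,-1.4,70],0.6],
  [[0,0,0],[-3.3,-1.4,88],0.6],
  [[0,0,0],[-3.3,-1.4,88],0.6],
], newtons=60)

```text
clock: 9.85
eef_pos: [606.8, -90.5, 168.8]
tcp_rot: [3.142, -0.005, 3.14]
contact_force: [-0.2, -0.2, -0.4]
opening: 0.601
```

Run:
```python
from h import *
s=r.sense();T=toolT(s);print(s["contact_force"],s["eef_pos"])
f=r.grab_frame("wrist"); g=r.grab_frame("side")
crop(f,220,80,440,300,3,"i0.png");crop(g,240,80,320,170,6,"i1.png")
```

```text
[-0.2244492  -0.15722472 -0.38022552] [606.83425978 -90.54071716 168.80318383]
```

View pics/i0.png

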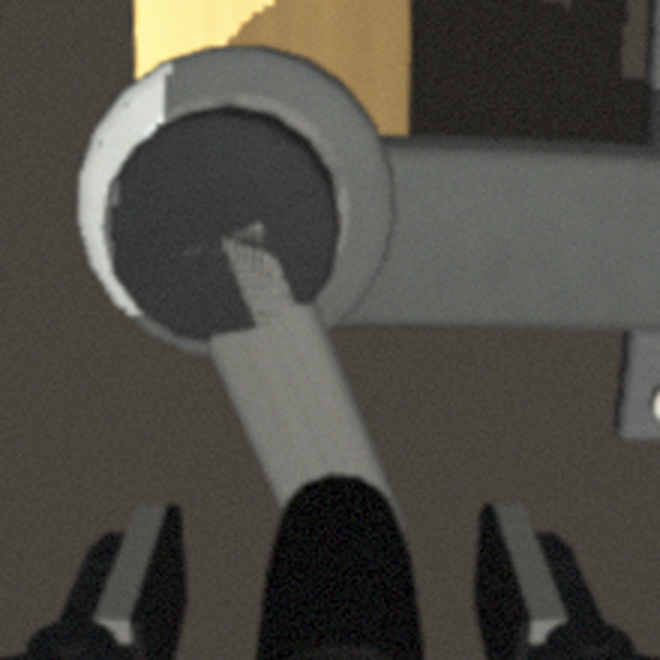

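View pics/i1.png

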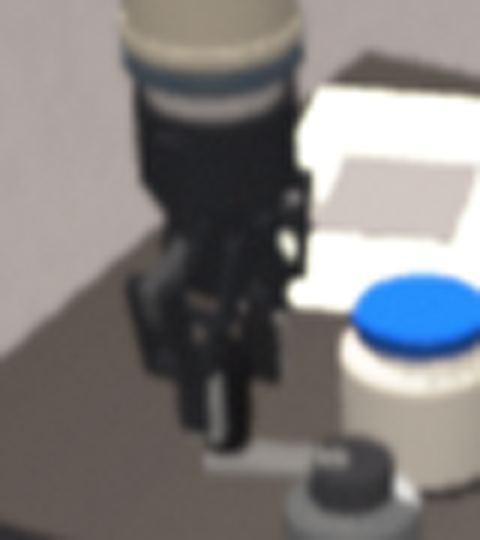

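Emit:
play_rows([
  [[0,0,0],[-2.5,0,-5],0.4],
  [[0,0,0],[-2.5,0,-5],0.2],
  [[0,0,0],[-2.5,0,-5],0],
  [[0,0,0],[-2.5,0,-5],0],
  [[0,0,0],[-2.5,0,-5],0],
  [[0,0,0],[-2.5,0,-5],0],
], newtons=60)

```text
clock: 10.55
eef_pos: [613.6, -90.9, 179.8]
tcp_rot: [-3.14, 0.005, 3.14]
contact_force: [0.5, 0.4, 6.2]
opening: 0.279
```

Run:
```python
from h import *
s=r.sense();T=toolT(s);print(s["contact_force"],s["wrist_torque"],s["eef_pos"],s["tcp_rot"],s["opening"])
f=r.grab_frame("wrist"); g=r.grab_frame("side")
crop(f,220,80,440,300,3,"i2.png");crop(g,240,80,320,170,6,"i3.png")
```

```text
[0.53436991 0.39505231 6.22532165] [ 0.16869428 -0.14135694 -0.05694448] [613.58760443 -90.92872039 179.7820951 ] [-3.14044721  0.00543618  3.14004894] 0.27901062895086304
```

View pics/i2.png

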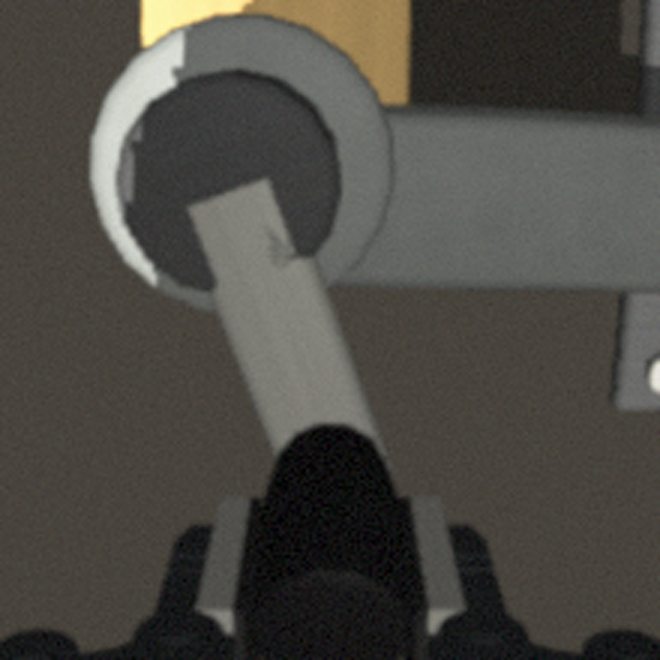

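View pics/i3.png

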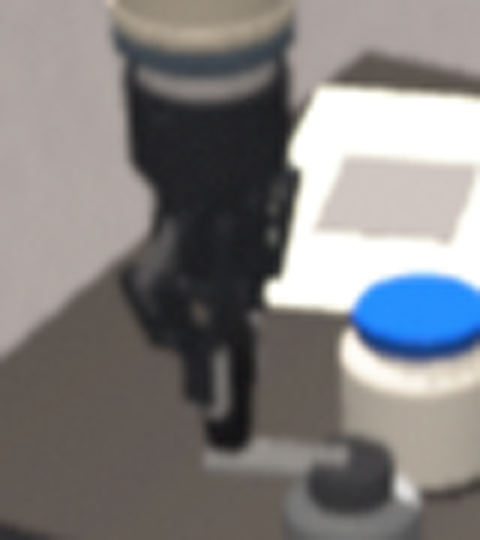

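Emit:
play_rows([
  [[0,0,0],[2,0,3],0],
  [[0,0,0],[2,0,3],0],
  [[0,0,0],[2,0,3],0],
], newtons=60)

```text
clock: 10.95
eef_pos: [613.8, -90.9, 179.7]
tcp_rot: [-3.14, 0.011, 3.14]
contact_force: [1.6, 1.9, 9.0]
opening: 0.279
```

Run:
```python
from h import *
for i in range(2):
    s=r.sense();print(s["contact_force"],s["wrist_torque"],s["eef_pos"],s["tcp_rot"],s["opening"],s["clock"]); r.grab_frame("top")
```

```text
[1.56749108 1.94214164 8.99424826] [ 0.29016968 -0.02889716 -0.01420442] [613.84900005 -90.93488593 179.7463402 ] [-3.14007702  0.01095751  3.14013764] 0.2787181150300543 10.95
[0.38662238 1.23476682 9.1956936 ] [0.3226277  0.01198707 0.03542011] [613.86843198 -90.93411874 179.76226373] [-3.14010926  0.01099959  3.1400688 ] 0.273503937786347 11.0
```

```bash
cat >> h.py <<'E'
def wind(phi0,dphi,n,R=60,lead=0.0,hold=0,dx=0,dy=0):
    out=[]
    for i in range(1,n+1+hold):
        p=phi0-min(i,n)*dphi-(lead if i<=n else lead)
        X=R*(np.cos(p)-np.cos(phi0))+dx;Y=R*(np.sin(p)-np.sin(phi0))+dy
        out.append([[0,0,0],[round(-X,1),round(Y,1),0],0])
    print(out)
E
python3 -c "
from h import *
wind(0.367,0.13,12)"
```

```text
[[[0, 0, 0], [np.float64(-2.3), np.float64(-7.4), 0], 0], [[0, 0, 0], [np.float64(-3.7), np.float64(-15.1), 0], 0], [[0, 0, 0], [np.float64(-4.0), np.float64(-22.9), 0], 0], [[0, 0, 0], [np.float64(-3.3), np.float64(-30.7), 0], 0], [[0, 0, 0], [np.float64(-1.6), np.float64(-38.3), 0], 0], [[0, 0, 0], [np.float64(1.0), np.float64(-45.6), 0], 0], [[0, 0, 0], [np.float64(4.6), np.float64(-52.5), 0], 0], [[0, 0, 0], [np.float64(9.1), np.float64(-58.9), 0], 0], [[0, 0, 0], [np.float64(14.3), np.float64(-64.7), 0], 0], [[0, 0, 0], [np.float64(20.3), np.float64(-69.7), 0], 0], [[0, 0, 0], [np.float64(26.8), np.float64(-74.0), 0], 0], [[0, 0, 0], [np.float64(33.9), np.float64(-77.3), 0], 0]]
```

Emit:
play_rows([
  [[0,0,0],[-2.3,-7.4,0],0],
  [[0,0,0],[-3.7,-15.1,0],0],
  [[0,0,0],[-4.0,-22.9,0],0],
  [[0,0,0],[-3.3,-30.7,0],0],
  [[0,0,0],[-1.6,-38.3,0],0],
  [[0,0,0],[1.0,-45.6,0],0],
  [[0,0,0],[4.6,-52.5,0],0],
  [[0,0,0],[9.1,-58.9,0],0],
  [[0,0,0],[14.3,-64.7,0],0],
  [[0,0,0],[20.3,-69.7,0],0],
  [[0,0,0],[26.8,-74.0,0],0],
  [[0,0,0],[33.9,-77.3,0],0],
])

```text
clock: 12.25
eef_pos: [579.4, -166.6, 179.8]
tcp_rot: [3.139, 0.011, 3.139]
contact_force: [-0.9, 13.4, 1.5]
opening: 0.275
```

Run:
```python
from h import *
s=r.sense();print(s["contact_force"],s["wrist_torque"],s["eef_pos"],s["tcp_rot"],s["opening"],s["clock"])
d=s["eef_pos"][:2]-[553.5,-112];print(d,np.hypot(*d),np.arctan2(d[1],d[0]))
f=r.grab_frame("wrist"); g=r.grab_frame("side")
crop(f,220,80,440,300,3,"j2.png");crop(g,240,80,320,170,6,"j3.png")
```

```text
[-0.91754395 13.4439688   1.46820673] [2.44436855 0.31904144 0.01796073] [ 579.43589771 -166.64987197  179.80883918] [3.13940827 0.0105769  3.1392851 ] 0.2749995644907514 12.25
[ 25.93589771 -54.64987197] 60.49197712811545 -1.1276883169033578
```

View pics/j2.png

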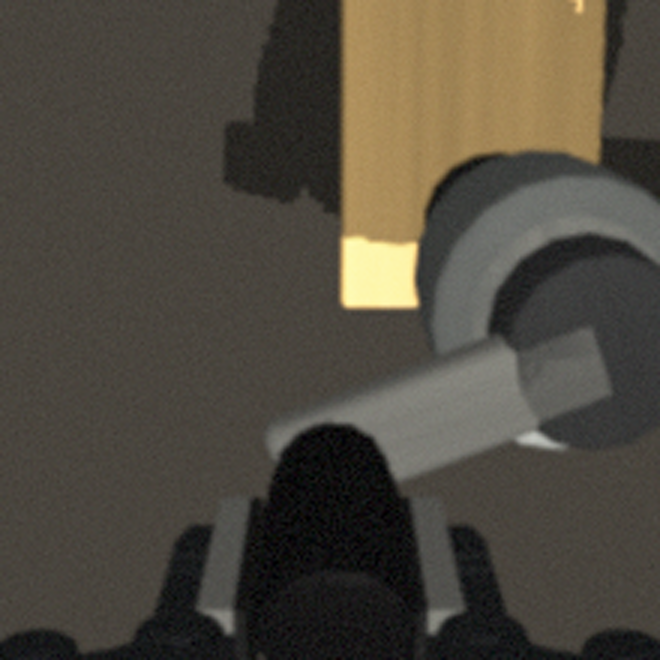

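View pics/j3.png

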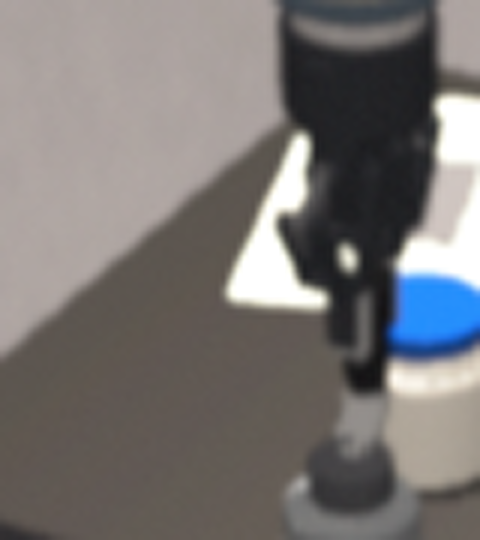

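```bash
cat >> h.py <<'E'
def wind2(c,dphi,n,hold=0,phi=None,yawz=0,z=None):
    s=r.sense();T=toolT(s);e=s["eef_pos"];d=e[:2]-c; p0=np.arctan2(d[1],d[0]);print("phi",p0,"R",np.hypot(*d),"F",s["contact_force"].round(1),"z",e[2],s["clock"])
    if phi is not None: p0=phi
    out=[]
    for i in range(1,n+1+hold):
        p=p0-min(i,n)*dphi
        w=np.array([c[0]+60*np.cos(p)-e[0],c[1]+60*np.sin(p)-e[1],0 if z is None else z-e[2]])
        t=T[:3,:3].T@w; out.append([[0,0,0],[round(float(a),1) for a in t[:2]]+[0],0])
    print(out)
E
python3 -c "
from h import *
wind2([557.3,-110.9],0.15,20)"
```

```text
phi -1.212377794656777 R 59.95581906191623 F [-6.9  9.1  1.6] z 179.81800911009384 12.35
[[[0, 0, 0], [8.6, -2.6, 0], 0], [[0, 0, 0], [17.5, -3.8, 0], 0], [[0, 0, 0], [26.5, -3.7, 0], 0], [[0, 0, 0], [35.4, -2.2, 0], 0], [[0, 0, 0], [43.9, 0.6, 0], 0], [[0, 0, 0], [52.0, 4.6, 0], 0], [[0, 0, 0], [59.3, 9.8, 0], 0], [[0, 0, 0], [65.8, 16.0, 0], 0], [[0, 0, 0], [71.3, 23.1, 0], 0], [[0, 0, 0], [75.7, 31.0, 0], 0], [[0, 0, 0], [78.8, 39.4, 0], 0], [[0, 0, 0], [80.6, 48.2, 0], 0], [[0, 0, 0], [81.2, 57.2, 0], 0], [[0, 0, 0], [80.3, 66.1, 0], 0], [[0, 0, 0], [78.2, 74.9, 0], 0], [[0, 0, 0], [74.7, 83.2, 0], 0], [[0, 0, 0], [70.1, 90.9, 0], 0], [[0, 0, 0], [64.3, 97.8, 0], 0], [[0, 0, 0], [57.6, 103.8, 0], 0], [[0, 0, 0], [50.1, 108.7, 0], 0]]
```

Emit:
play_rows([
  [[0,0,0],[8.6,-2.6,0],0],
  [[0,0,0],[17.5,-3.8,0],0],
  [[0,0,0],[26.5,-3.7,0],0],
  [[0,0,0],[35.4,-2.2,0],0],
  [[0,0,0],[43.9,0.6,0],0],
  [[0,0,0],[52.0,4.6,0],0],
  [[0,0,0],[59.3,9.8,0],0],
  [[0,0,0],[65.8,16.0,0],0],
  [[0,0,0],[71.3,23.1,0],0],
  [[0,0,0],[75.7,31.0,0],0],
  [[0,0,0],[78.8,39.4,0],0],
  [[0,0,0],[80.6,48.2,0],0],
  [[0,0,0],[81.2,57.2,0],0],
  [[0,0,0],[80.3,66.1,0],0],
])

```text
clock: 13.75
eef_pos: [497.9, -100.2, 179.8]
tcp_rot: [3.141, 0.009, 3.139]
contact_force: [0.4, -4.5, 5.3]
opening: 0.278
```

Run:
```python
from h import *
s=r.sense();print(s["eef_pos"],s["tcp_rot"],s["contact_force"])
P=np.array([[613.85,-90.93],[579.44,-166.65],s["eef_pos"][:2]])
from scipy.optimize import least_squares
q=least_squares(lambda c:np.hypot(*(P-c).T)-60,[557,-111]).x;print(q,np.hypot(*(P-q).T))
wind2(q,0.15,20)
f=r.grab_frame("wrist");crop(f,220,80,440,300,3,"k2.png")
```

```text
[ 497.88364034 -100.24305262  179.77770348] [3.1406166  0.00885744 3.13948919] [ 0.38375276 -4.45079846  5.27047323]
[ 557.10758449 -110.87067836] [60.14426299 60.08385395 60.16994258]
phi 2.964034322003863 R 60.16994257898345 F [ 0.4 -4.5  5.3] z 179.77770348128408 13.75
[[[0, 0, 0], [-2.4, 8.7, 0], 0], [[0, 0, 0], [-5.9, 17.0, 0], 0], [[0, 0, 0], [-10.6, 24.6, 0], 0], [[0, 0, 0], [-16.4, 31.5, 0], 0], [[0, 0, 0], [-23.2, 37.4, 0], 0], [[0, 0, 0], [-30.7, 42.3, 0], 0], [[0, 0, 0], [-38.9, 46.0, 0], 0], [[0, 0, 0], [-47.6, 48.4, 0], 0], [[0, 0, 0], [-56.5, 49.4, 0], 0], [[0, 0, 0], [-65.5, 49.2, 0], 0], [[0, 0, 0], [-74.4, 47.6, 0], 0], [[0, 0, 0], [-82.9, 44.7, 0], 0], [[0, 0, 0], [-90.8, 40.5, 0], 0], [[0, 0, 0], [-98.1, 35.2, 0], 0], [[0, 0, 0], [-104.5, 28.9, 0], 0], [[0, 0, 0], [-109.9, 21.7, 0], 0], [[0, 0, 0], [-114.1, 13.7, 0], 0], [[0, 0, 0], [-117.1, 5.3, 0], 0], [[0, 0, 0], [-118.8, -3.6, 0], 0], [[0, 0, 0], [-119.2, -12.5, 0], 0]]
```

View pics/k2.png

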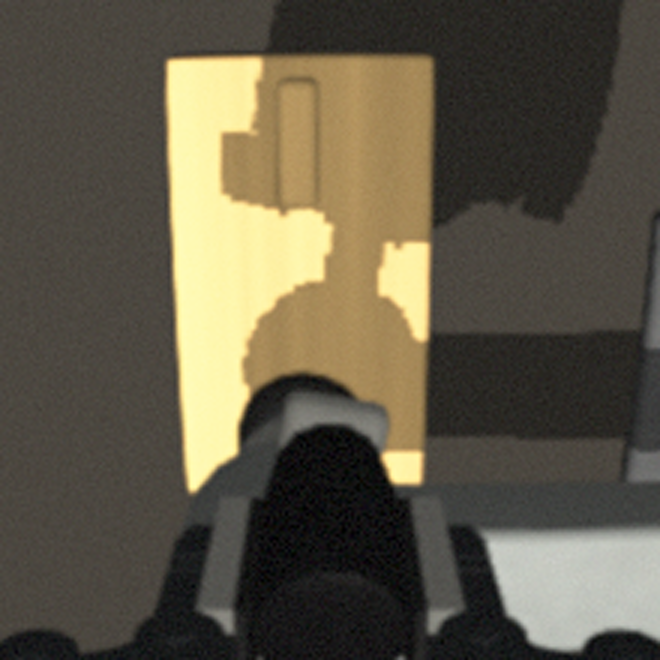

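Emit:
play_rows([
  [[0,0,0],[-2.4,8.7,0],0],
  [[0,0,0],[-5.9,17.0,0],0],
  [[0,0,0],[-10.6,24.6,0],0],
  [[0,0,0],[-16.4,31.5,0],0],
  [[0,0,0],[-23.2,37.4,0],0],
  [[0,0,0],[-30.7,42.3,0],0],
  [[0,0,0],[-38.9,46.0,0],0],
  [[0,0,0],[-47.6,48.4,0],0],
  [[0,0,0],[-56.5,49.4,0],0],
  [[0,0,0],[-65.5,49.2,0],0],
  [[0,0,0],[-74.4,47.6,0],0],
  [[0,0,0],[-82.9,44.7,0],0],
  [[0,0,0],[-90.8,40.5,0],0],
  [[0,0,0],[-98.1,35.2,0],0],
  [[0,0,0],[-104.5,28.9,0],0],
  [[0,0,0],[-109.9,21.7,0],0],
  [[0,0,0],[-114.1,13.7,0],0],
  [[0,0,0],[-117.1,5.3,0],0],
  [[0,0,0],[-118.8,-3.6,0],0],
  [[0,0,0],[-119.2,-12.5,0],0],
])

```text
clock: 15.8
eef_pos: [617.0, -111.9, 180.1]
tcp_rot: [3.139, 0.008, 3.139]
contact_force: [-2.2, 3.6, -8.6]
opening: 0.277
```

Run:
```python
from h import *
wind2([557.1,-110.9],0.15,20)
```

```text
phi -0.016539535556667217 R 59.944038685174355 F [-2.2  3.6 -8.6] z 180.05184223792426 15.8
[[[0, 0, 0], [0.7, -9.0, 0], 0], [[0, 0, 0], [2.9, -17.7, 0], 0], [[0, 0, 0], [6.3, -26.0, 0], 0], [[0, 0, 0], [10.9, -33.7, 0], 0], [[0, 0, 0], [16.6, -40.7, 0], 0], [[0, 0, 0], [23.3, -46.7, 0], 0], [[0, 0, 0], [30.8, -51.6, 0], 0], [[0, 0, 0], [39.0, -55.4, 0], 0], [[0, 0, 0], [47.6, -57.9, 0], 0], [[0, 0, 0], [56.5, -59.0, 0], 0], [[0, 0, 0], [65.5, -58.9, 0], 0], [[0, 0, 0], [74.4, -57.4, 0], 0], [[0, 0, 0], [82.9, -54.6, 0], 0], [[0, 0, 0], [91.0, -50.5, 0], 0], [[0, 0, 0], [98.3, -45.3, 0], 0], [[0, 0, 0], [104.8, -39.0, 0], 0], [[0, 0, 0], [110.2, -31.9, 0], 0], [[0, 0, 0], [114.5, -24.0, 0], 0], [[0, 0, 0], [117.6, -15.6, 0], 0], [[0, 0, 0], [119.4, -6.8, 0], 0]]
```

Emit:
play_rows([
  [[0,0,0],[0.7,-9.0,0],0],
  [[0,0,0],[2.9,-17.7,0],0],
  [[0,0,0],[6.3,-26.0,0],0],
  [[0,0,0],[10.9,-33.7,0],0],
  [[0,0,0],[16.6,-40.7,0],0],
  [[0,0,0],[23.3,-46.7,0],0],
  [[0,0,0],[30.8,-51.6,0],0],
  [[0,0,0],[39.0,-55.4,0],0],
  [[0,0,0],[47.6,-57.9,0],0],
  [[0,0,0],[56.5,-59.0,0],0],
  [[0,0,0],[65.5,-58.9,0],0],
  [[0,0,0],[74.4,-57.4,0],0],
])

```text
clock: 17.0
eef_pos: [543.9, -169.2, 179.9]
tcp_rot: [3.138, 0.012, 3.139]
contact_force: [5.4, 7.4, -6.2]
opening: 0.274
```

Run:
```python
from h import *
s=r.sense();d=s["eef_pos"][:2]-[557.1,-110.9];p=np.arctan2(d[1],d[0]);t=np.array([-np.sin(p),np.cos(p)]);print("tang F",s["contact_force"][:2]@t)
wind2([557.1,-110.9],0.06,15)
g=r.grab_frame("side");crop(g,260,110,360,220,5,"l1.png")
```

```text
tang F 3.624343484051423
phi -1.792933578242709 R 59.782025400087356 F [ 5.4  7.4 -6.2] z 179.9261914042109 17.0
[[[0, 0, 0], [3.5, 0.7, 0], 0], [[0, 0, 0], [7.0, 1.8, 0], 0], [[0, 0, 0], [10.3, 3.1, 0], 0], [[0, 0, 0], [13.6, 4.6, 0], 0], [[0, 0, 0], [16.8, 6.3, 0], 0], [[0, 0, 0], [19.8, 8.1, 0], 0], [[0, 0, 0], [22.8, 10.2, 0], 0], [[0, 0, 0], [25.6, 12.4, 0], 0], [[0, 0, 0], [28.3, 14.8, 0], 0], [[0, 0, 0], [30.8, 17.4, 0], 0], [[0, 0, 0], [33.2, 20.1, 0], 0], [[0, 0, 0], [35.4, 22.9, 0], 0], [[0, 0, 0], [37.5, 25.9, 0], 0], [[0, 0, 0], [39.3, 29.0, 0], 0], [[0, 0, 0], [41.0, 32.2, 0], 0]]
```

View pics/l1.png

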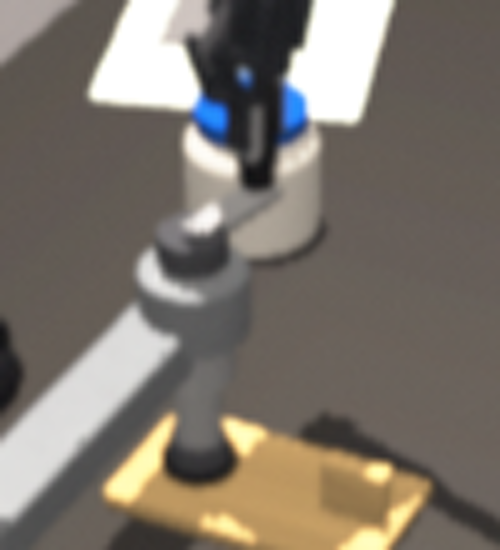

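Emit:
play_rows([
  [[0,0,0],[3.5,0.7,0],0],
  [[0,0,0],[7.0,1.8,0],0],
  [[0,0,0],[10.3,3.1,0],0],
  [[0,0,0],[13.6,4.6,0],0],
  [[0,0,0],[16.8,6.3,0],0],
  [[0,0,0],[19.8,8.1,0],0],
  [[0,0,0],[22.8,10.2,0],0],
  [[0,0,0],[25.6,12.4,0],0],
  [[0,0,0],[28.3,14.8,0],0],
  [[0,0,0],[30.8,17.4,0],0],
])

```text
clock: 18.05
eef_pos: [514.1, -152.3, 180.0]
tcp_rot: [3.139, 0.016, 3.138]
contact_force: [8.9, 1.3, -12.3]
opening: 0.278
```

Run:
```python
from h import *
s=r.sense();d=s["eef_pos"][:2]-[557.1,-110.9];p=np.arctan2(d[1],d[0]);t=np.array([-np.sin(p),np.cos(p)]);print("tang F",s["contact_force"][:2]@t)
wind2([557.1,-110.9],0.06,8)
```

```text
tang F 5.213564391342242
phi -2.3750662407886702 R 59.698999471193396 F [  8.9   1.3 -12.3] z 180.04087706028997 18.05
[[[0, 0, 0], [2.6, 2.4, 0], 0], [[0, 0, 0], [4.9, 5.2, 0], 0], [[0, 0, 0], [7.0, 8.2, 0], 0], [[0, 0, 0], [8.9, 11.2, 0], 0], [[0, 0, 0], [10.6, 14.4, 0], 0], [[0, 0, 0], [12.2, 17.6, 0], 0], [[0, 0, 0], [13.5, 21.0, 0], 0], [[0, 0, 0], [14.6, 24.4, 0], 0]]
```

Emit:
play_rows([
  [[0,0,0],[2.6,2.4,0],0],
  [[0,0,0],[4.9,5.2,0],0],
  [[0,0,0],[7.0,8.2,0],0],
  [[0,0,0],[8.9,11.2,0],0],
  [[0,0,0],[10.6,14.4,0],0],
  [[0,0,0],[10.6,14.4,0],0],
  [[0,0,0],[10.6,14.4,0],0],
])

```text
clock: 18.75
eef_pos: [504.8, -139.4, 180.1]
tcp_rot: [3.141, 0.019, 3.138]
contact_force: [5.1, -0.4, -12.0]
opening: 0.273
```

Run:
```python
from h import *
s=r.sense();d=s["eef_pos"][:2]-[557.1,-110.9];p=np.arctan2(d[1],d[0]);t=np.array([-np.sin(p),np.cos(p)]);print("tang F",s["contact_force"][:2]@t)
wind2([557.1,-110.9],0.06,3)
g=r.grab_frame("side");crop(g,260,110,360,220,5,"m1.png")
f=r.grab_frame("wrist");crop(f,220,80,440,300,3,"m2.png")
```

```text
tang F 2.8050722542380853
phi -2.642455012360249 R 59.54328331528847 F [  5.1  -0.4 -12. ] z 180.05938243655143 18.75
[[[0, 0, 0], [2.0, 3.0, 0], 0], [[0, 0, 0], [3.5, 6.3, 0], 0], [[0, 0, 0], [4.7, 9.7, 0], 0]]
```

View pics/m1.png

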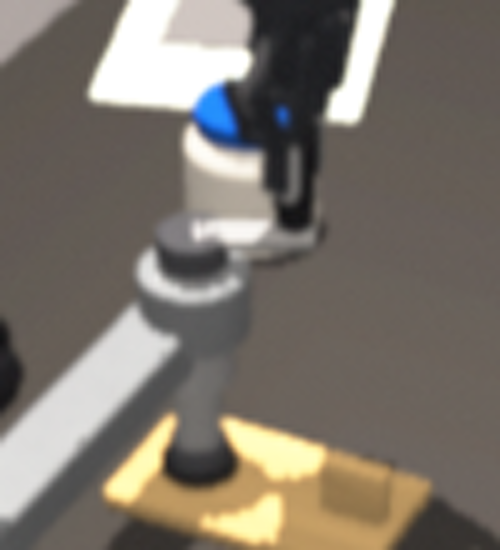

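View pics/m2.png

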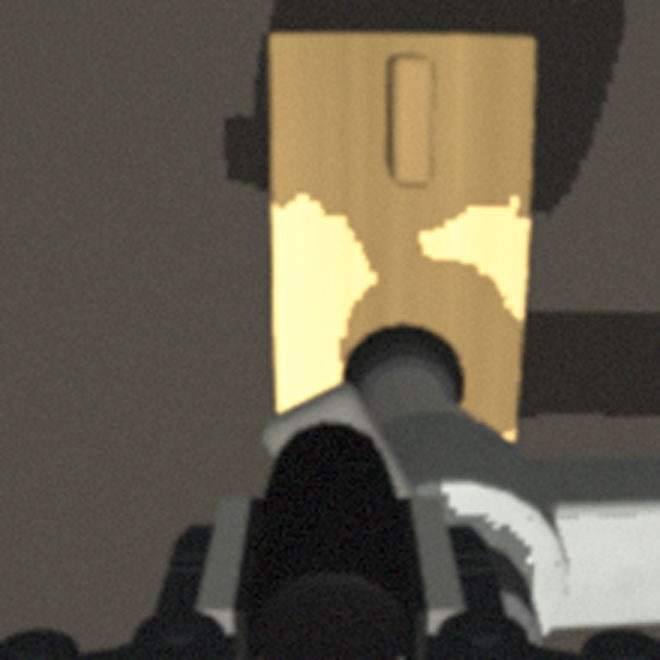

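Emit:
play_rows([
  [[0,0,0],[1.2,1.6,0],0],
  [[0,0,0],[2.0,3.0,0],0],
  [[0,0,0],[2.2,3.5,0],0],
])

```text
clock: 19.15
eef_pos: [504.0, -137.7, 180.1]
tcp_rot: [-3.14, 0.022, 3.138]
contact_force: [6.5, -4.7, -14.5]
opening: 0.279
```

Run:
```python
from h import *
s=r.sense();d=s["eef_pos"][:2]-[557.1,-110.9];p=np.arctan2(d[1],d[0]);t=np.array([-np.sin(p),np.cos(p)]);print("tang F",s["contact_force"][:2]@t,p,s["contact_force"])
```

```text
tang F 7.1153299109202885 -2.6738645175520253 [  6.51774367  -4.67932621 -14.45741049]
```

Emit:
play_rows([
  [[0,0,0],[0,0,0],0.4],
  [[0,0,0],[0,0,0],0.6],
  [[0,0,0],[0,0,0],0.6],
  [[0,0,0],[0,0,-15],0.6],
  [[0,0,0],[0,0,-50],0.6],
  [[0,0,0],[0,0,-80],0.6],
  [[0,0,0],[0,0,-80],0.6],
])

```text
clock: 19.85
eef_pos: [504.8, -138.4, 264.8]
tcp_rot: [-3.138, 0.03, 3.138]
contact_force: [-0.0, -0.5, 1.6]
opening: 0.6
```

Run:
```python
from h import *
s=r.sense();T=toolT(s);print(s["contact_force"],s["eef_pos"],s["tcp_rot"],s["clock"],s["opening"])
f=r.grab_frame("wrist");crop(f,160,20,440,220,2,"n2.png")
t=r.grab_frame("top");g=r.grab_frame("side");crop(g,170,100,370,250,4,"n3.png")
print("rest front",onz(t,[(263,164.4)],260),onz(t,[(220+120/5,90+360/5),(220+325/5,90+360/5)],270))
e=s["eef_pos"]
rows([(427,-130,250,3.138),(427,168,250,3.138)])
```

```text
[-0.01982384 -0.53798832  1.62524336] [ 504.81995908 -138.40389884  264.81297384] [-3.13759103  0.0299174   3.13805078] 19.85 0.600260033882445
rest front [[525.65790972 166.91014036]] [[530.41947742 224.31619161]
 [533.39847286  98.46070947]]
[[-0.1, 1.3, -0.0], [75.2, 7.3, 8.1]]
[[-0.1, 1.3, -0.0], [76.3, 305.3, 7.5]]
```

View pics/n2.png

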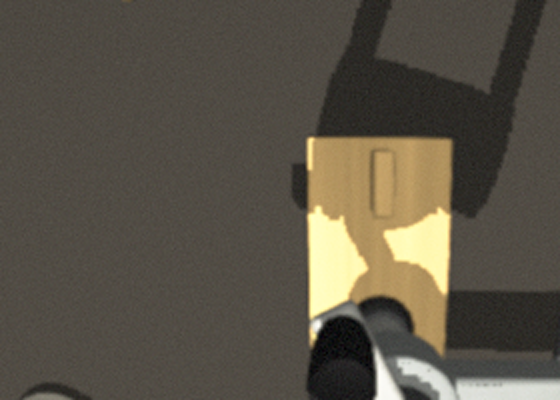

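View pics/n3.png

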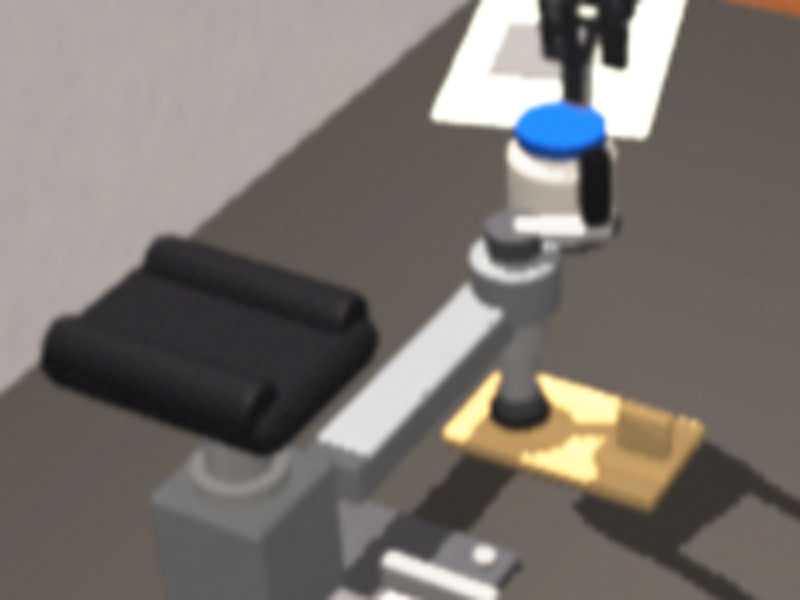

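Emit:
play_rows([
  [[0,1,0],[40,5,0],0.5],
  [[0,1.3,0],[75,20,0],0.5],
  [[0,1.3,0],[76,60,5],0.5],
  [[0,1.3,0],[76,110,8],0.5],
  [[0,1.3,0],[76,160,8],0.5],
  [[0,1.3,0],[76,210,8],0.5],
  [[0,1.3,0],[76,260,8],0.5],
  [[0,1.3,0],[76,300,30],0.5],
  [[0,1.3,0],[76,305,60],0.5],
  [[0,1.3,0],[76,305,75],0.5],
  [[0,1.3,0],[76,305,75],0.5],
  [[0,1.3,0],[76,305,75],0.5],
])

```text
clock: 21.2
eef_pos: [428.3, 167.3, 182.1]
tcp_rot: [-3.139, -0.002, 3.138]
contact_force: [0.4, -0.2, 0.3]
opening: 0.504
```

Run:
```python
from h import *
s=r.sense();T=toolT(s);print(s["contact_force"],s["eef_pos"],s["tcp_rot"],s["clock"],s["opening"],s["qpos"])
f=r.grab_frame("wrist");cv2.imwrite("pics/o1.png",f["color"][:,:,::-1]);crop(f,250,100,410,250,5,"o2.png")
print(proj(f,[[455,168,117],[413,168,117],[497,168,117]],T))
for m in r.silhouettes(f,"valve_grip")[:2]:
    pts=np.argwhere(m["mask"])[:,::-1]; print(m["conf"],m["location"],len(pts),cv2.minAreaRect(onz(f,pts,117,T).astype(np.float32)))
g=r.grab_frame("side");crop(g,170,100,340,280,4,"o3.png")
```

```text
[ 0.4139272  -0.24033867  0.30472622] [428.30439444 167.28887034 182.08123504] [-3.13904456e+00 -1.94168589e-03  3.13791422e+00] 21.2 0.5041645229280338 [ 3.70481958e-01  1.05420411e-01  1.98135982e+00 -1.90796486e-03
  1.05755186e+00 -1.19569931e+00]
[[332.55048835 226.32144886]
 [332.46974763 179.64641654]
 [332.58630359 267.48913465]]
```

View pics/o1.png

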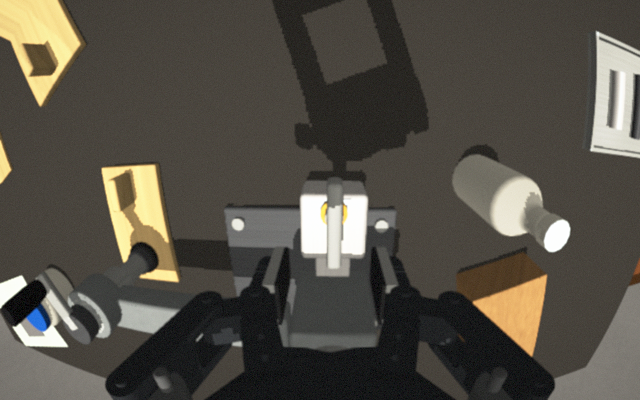

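View pics/o2.png

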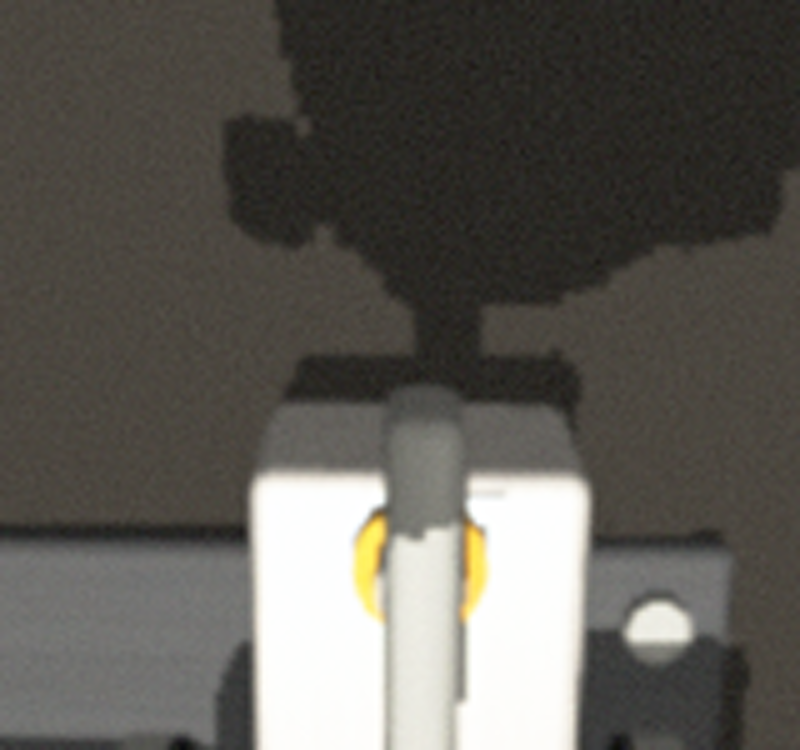

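View pics/o3.png

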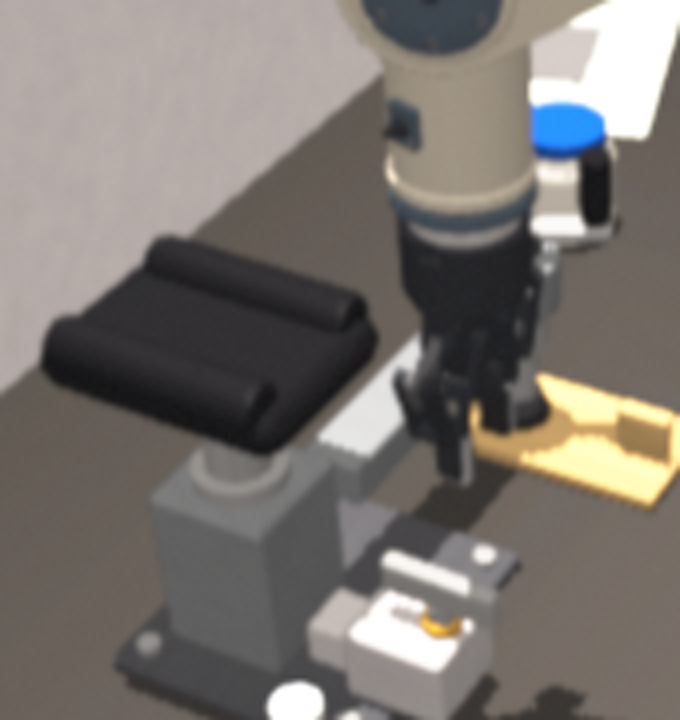

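Emit:
play_rows([
  [[0,0,0],[0,3,30],0.5],
  [[0,0,0],[-1,3,70],0.5],
  [[0,0,0],[-1,3,105],0.5],
  [[0,0,0],[-1,3,125],0.5],
  [[0,0,0],[-1,3,128],0.5],
  [[0,0,0],[-1,3,128],0.5],
])

```text
clock: 21.95
eef_pos: [431.1, 170.2, 55.9]
tcp_rot: [-3.14, 0.001, 3.137]
contact_force: [-0.1, -0.5, 0.6]
opening: 0.501
```

Run:
```python
from h import *
s=r.sense();T=toolT(s);print(s["contact_force"],s["eef_pos"],s["tcp_rot"],s["clock"],s["opening"])
f=r.grab_frame("wrist");crop(f,230,120,430,300,4,"p2.png")
g=r.grab_frame("side");crop(g,190,150,320,290,5,"p3.png")
```

```text
[-0.10150349 -0.45644663  0.55895741] [431.0528317  170.17865768  55.91392566] [-3.14028806e+00  1.21871900e-03  3.13675928e+00] 21.95 0.5007569808222321
```

View pics/p2.png

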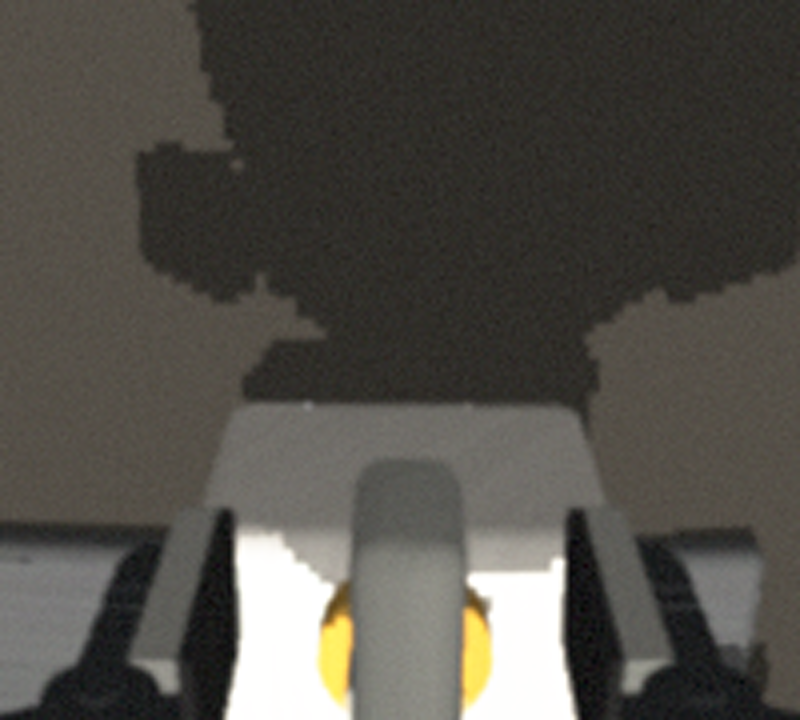

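View pics/p3.png

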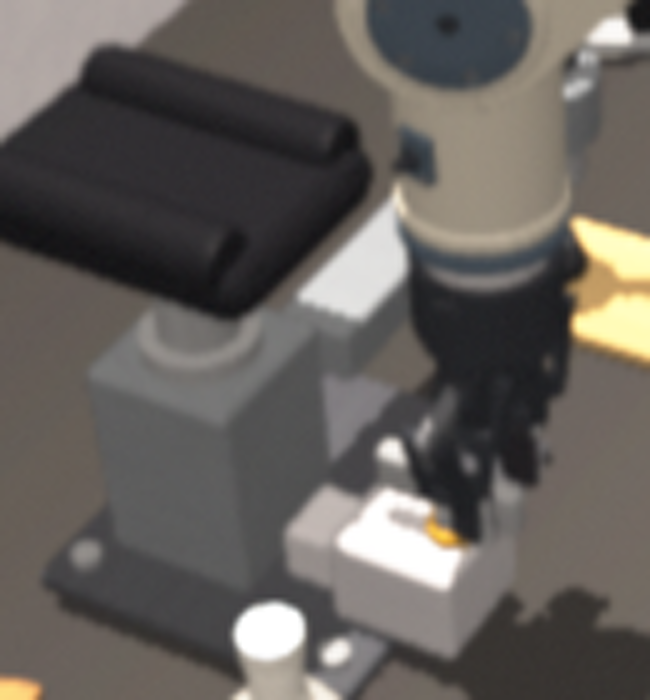

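Emit:
play_rows([
  [[0,0,0],[1,1.5,0],0.3],
  [[0,0,0],[1,1.5,0],0.1],
  [[0,0,0],[1,1.5,0],0],
  [[0,0,0],[1,1.5,0],0],
  [[0,0,0],[1,1.5,0],0],
  [[0,0,0],[1,1.5,0],0],
], newtons=70)

```text
clock: 22.65
eef_pos: [431.8, 171.2, 58.3]
tcp_rot: [-3.14, 0.005, 3.137]
contact_force: [-0.4, -10.1, 14.1]
opening: 0.145
```

```bash
cat >> h.py <<'E'
def arc(p0,yaw0,ax,rel):
    """rotate tool about axis ax from (p0,yaw0) by angles rel; print rows rel. measured pose"""
    s=r.sense();T=toolT(s);out=[]
    for a in rel:
        c,si=np.cos(a),np.sin(a);d=np.array(p0[:2])-ax
        G=np.eye(4);G[:3,:3]=Ro.from_euler('z',a).as_matrix()@Ro.from_euler('xyz',[np.pi,0,yaw0]).as_matrix()
        G[:3,3]=[ax[0]+c*d[0]-si*d[1],ax[1]+si*d[0]+c*d[1],p0[2]]
        D=np.linalg.inv(T)@G
        out.append([[round(float(x),1) for x in np.degrees(Ro.from_matrix(D[:3,:3]).as_rotvec())],[round(float(x),1) for x in D[:3,3]],0])
    print(out)
E
python3 - <<'E'
from h import *
s=r.sense();e=s["eef_pos"];print(s["contact_force"],s["wrist_torque"],e,s["tcp_rot"],s["clock"],s["opening"])
f=r.grab_frame("wrist");crop(f,230,120,430,300,4,"q2.png")
arc(e,s["tcp_rot"][2],np.array([456,171.5]),[.06,.12,.18,.24,.30,.36,.42,.48,.48])
E
```

```text
[ -0.36164142 -10.13431152  14.07546376] [-1.6040947   0.06120744 -0.23718506] [431.76677542 171.21882025  58.33014105] [-3.13997686  0.0051551   3.13741361] 22.65 0.14532395437291012
[[[-0.1, 0.3, -3.4], [-0.1, -1.4, -0.0], 0], [[-0.1, 0.3, -6.9], [-0.3, -2.9, -0.0], 0], [[-0.1, 0.3, -10.3], [-0.5, -4.3, -0.0], 0], [[-0.1, 0.3, -13.8], [-0.8, -5.7, -0.0], 0], [[-0.1, 0.3, -17.2], [-1.2, -7.1, 0.0], 0], [[-0.1, 0.3, -20.6], [-1.7, -8.5, 0.0], 0], [[-0.2, 0.3, -24.1], [-2.3, -9.8, 0.0], 0], [[-0.2, 0.3, -27.5], [-3.0, -11.1, 0.0], 0], [[-0.2, 0.3, -27.5], [-3.0, -11.1, 0.0], 0]]
```

View pics/q2.png

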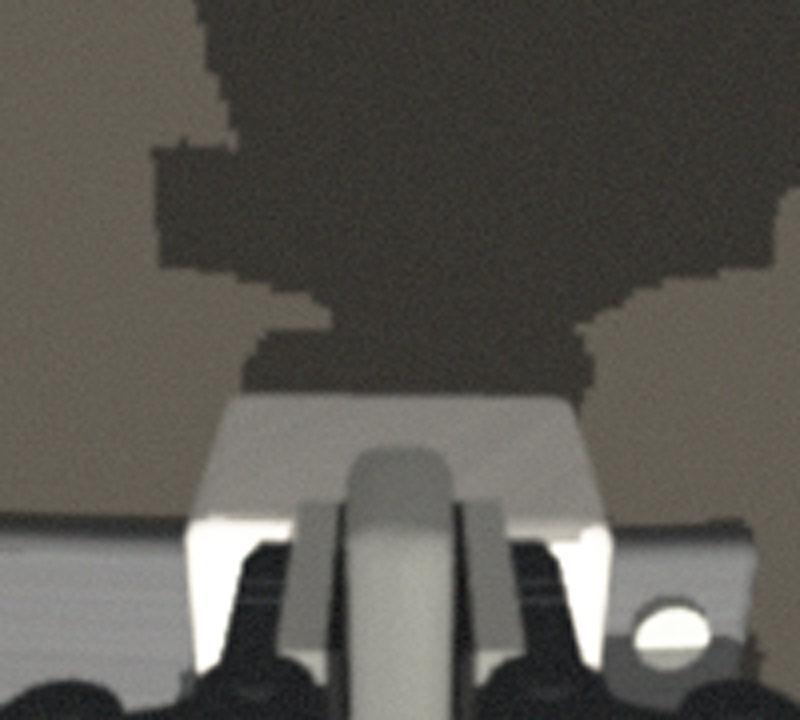

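Emit:
play_rows([
  [[-0.1,0.3,-3.4],[-0.1,-1.4,0],0],
  [[-0.1,0.3,-6.9],[-0.3,-2.9,0],0],
  [[-0.1,0.3,-10.3],[-0.5,-4.3,0],0],
  [[-0.1,0.3,-13.8],[-0.8,-5.7,0],0],
  [[-0.1,0.3,-17.2],[-1.2,-7.1,0],0],
  [[-0.1,0.3,-20.6],[-1.7,-8.5,0],0],
  [[-0.2,0.3,-24.1],[-2.3,-9.8,0],0],
  [[-0.2,0.3,-24.1],[-2.3,-9.8,0],0],
])

```text
clock: 23.5
eef_pos: [433.8, 159.7, 58.5]
tcp_rot: [-3.14, -0.001, -2.723]
contact_force: [1.1, -10.6, -1.3]
opening: 0.143
```

Run:
```python
from h import *
s=r.sense();e=s["eef_pos"];print(s["contact_force"],s["wrist_torque"],e,s["tcp_rot"],s["tcp_rot"][2]-3.1374,s["clock"],s["opening"])
f=r.grab_frame("wrist");crop(f,230,120,430,300,4,"r2.png");g=r.grab_frame("side");crop(g,170,130,340,290,4,"r3.png")
arc([431.77,171.2,58.3],3.1374,np.array([456,171.5]),[.48,.54,.6,.66,.72])
```

```text
[  1.12019429 -10.63483261  -1.3264114 ] [-1.76733616 -0.4044331  -0.10457595] [433.81407803 159.69418338  58.54406194] [-3.14045687e+00 -1.48305004e-03 -2.72257554e+00] -5.859975537806173 23.5 0.14333658802346794
[[[-0.1, -0.1, -3.3], [-0.9, -0.0, 0.2], 0], [[-0.1, -0.1, -6.8], [-1.1, -1.5, 0.2], 0], [[-0.1, -0.1, -10.2], [-1.3, -2.9, 0.2], 0], [[-0.1, -0.1, -13.6], [-1.6, -4.3, 0.2], 0], [[-0.1, -0.1, -17.1], [-2.0, -5.7, 0.2], 0]]
```

View pics/r2.png

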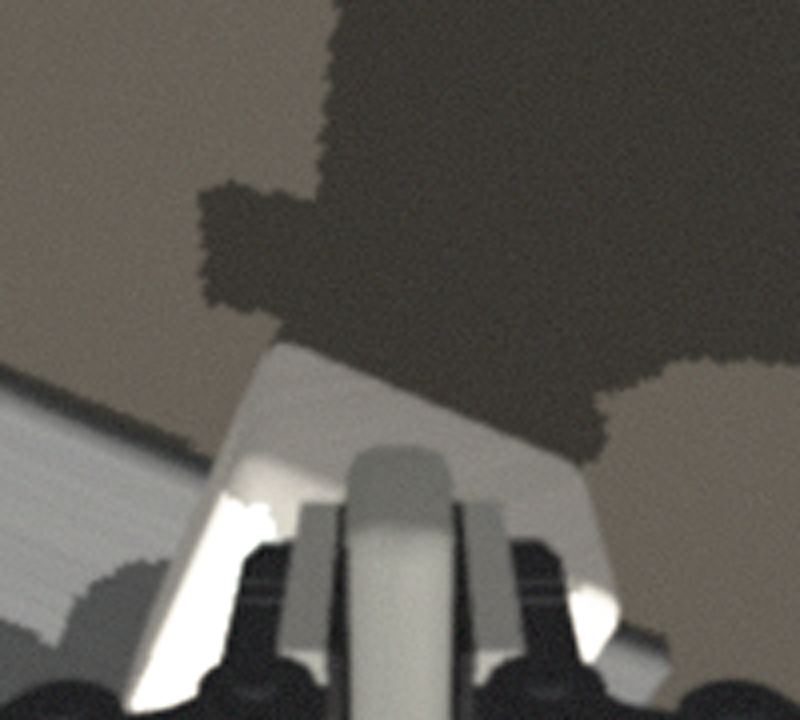

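View pics/r3.png

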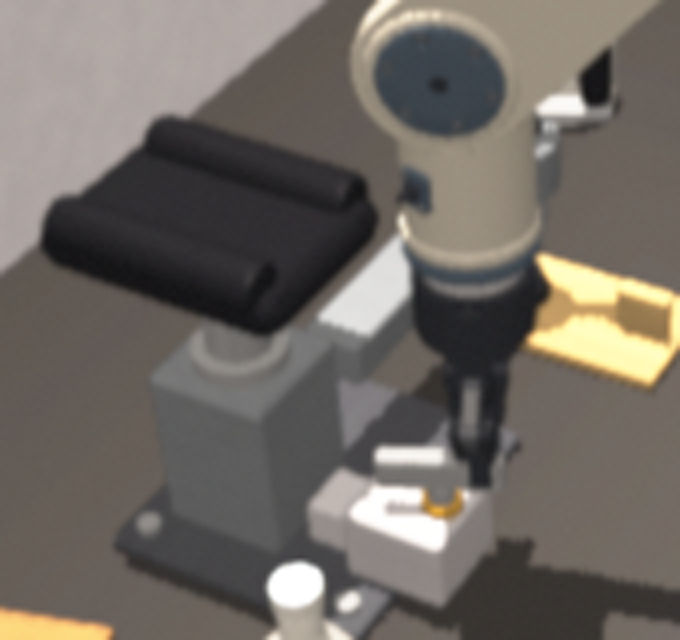

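Run:
```python
from h import *
arc([431.77,171.2,58.5],3.1374,np.array([459.4,170.3]),[.48,.54,.6,.66,.72])
```

```text
[[[-0.1, -0.1, -3.3], [-0.1, -1.5, 0.0], 0], [[-0.1, -0.1, -6.8], [-0.2, -3.2, 0.0], 0], [[-0.1, -0.1, -10.2], [-0.4, -4.8, 0.0], 0], [[-0.1, -0.1, -13.6], [-0.7, -6.4, 0.0], 0], [[-0.1, -0.1, -17.1], [-1.1, -8.0, 0.0], 0]]
```

Emit:
play_rows([
  [[-0.1,-0.1,-3.3],[-0.1,-1.5,0],0],
  [[-0.1,-0.1,-6.8],[-0.2,-3.2,0],0],
  [[-0.1,-0.1,-9],[-0.3,-4.2,0],0],
  [[-0.1,-0.1,-10.2],[-0.4,-4.8,0],0],
])

```text
clock: 24.0
eef_pos: [436.2, 155.4, 58.6]
tcp_rot: [3.141, 0.001, -2.545]
contact_force: [2.0, -0.2, -7.6]
opening: 0.148
```

Run:
```python
from h import *
s=r.sense();e=s["eef_pos"];print(s["contact_force"],e,s["tcp_rot"][2]-3.1374+2*np.pi,s["clock"])
g=r.grab_frame("side");crop(g,170,130,340,290,4,"s3.png")
arc([431.77,171.2,58.5],3.1374,np.array([459.4,170.3]),[.48,.54,.6,.66,.72])
```

```text
[ 1.99610225 -0.22942381 -7.64343941] [436.24057014 155.35629553  58.58719955] 0.6007397699016561 24.0
[[[0.0, 0.0, 7.0], [-0.2, 3.5, 0.1], 0], [[0.0, 0.0, 3.5], [-0.0, 1.9, 0.1], 0], [[0.0, 0.0, 0.1], [0.1, 0.2, 0.1], 0], [[0.0, 0.0, -3.4], [0.1, -1.5, 0.1], 0], [[0.0, 0.0, -6.8], [-0.0, -3.1, 0.1], 0]]
```

View pics/s3.png

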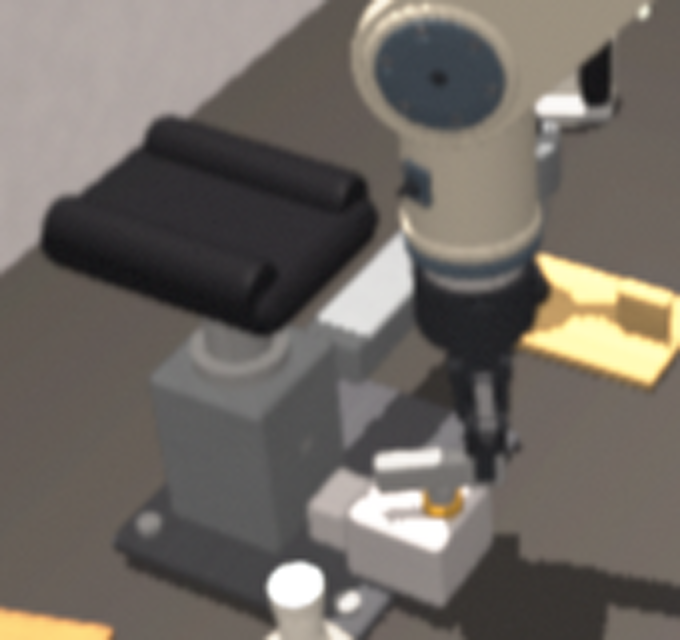

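Emit:
play_rows([
  [[0,0,-2],[0,-0.8,0],0],
  [[0,0,-3.4],[0.1,-1.5,0],0],
  [[0,0,-3.4],[0.1,-1.5,0],0],
])

```text
clock: 24.35
eef_pos: [437.3, 153.9, 58.6]
tcp_rot: [-3.141, 0.001, -2.485]
contact_force: [3.4, -1.4, -9.7]
opening: 0.149
```

Run:
```python
from h import *
s=r.sense();e=s["eef_pos"];print(s["contact_force"],e,s["tcp_rot"][2]-3.1374+2*np.pi,s["clock"])
g=r.grab_frame("side");crop(g,170,130,340,290,4,"t3.png")
arc([431.77,171.2,58.5],3.1374,np.array([459.4,170.3]),[.66,.72,.76])
```

```text
[ 3.40113539 -1.42013308 -9.7066493 ] [437.27240536 153.91401217  58.59211136] 0.6609787880516054 24.35
[[[-0.0, 0.0, 0.0], [0.1, 0.3, 0.1], 0], [[-0.0, 0.0, -3.4], [0.1, -1.4, 0.1], 0], [[-0.0, 0.0, -5.7], [0.0, -2.5, 0.1], 0]]
```

View pics/t3.png

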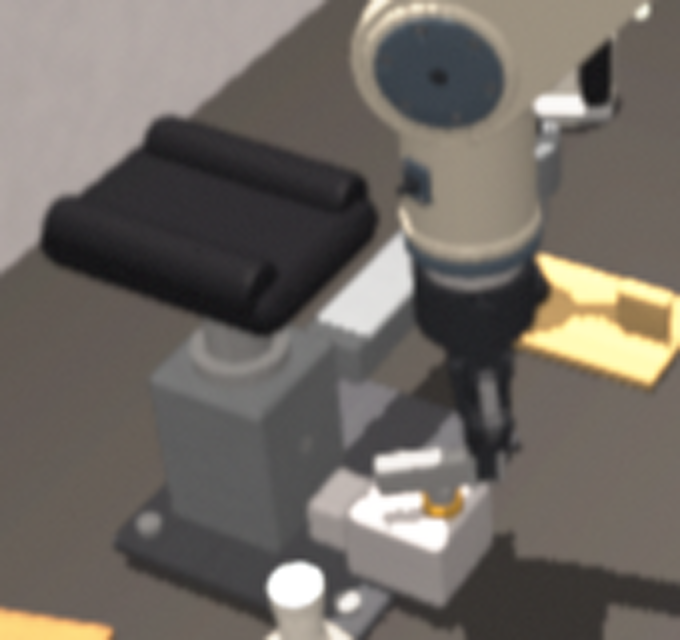

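Run:
```python
from h import *
s=r.sense();T=toolT(s)
f=r.grab_frame("wrist");crop(f,230,120,430,300,4,"u2.png")
s=r.sense();print(s["clock"],s["wrist_torque"])
t=r.grab_frame("top");crop(t,220,140,320,220,6,"u3.png")
```

```text
24.45 [-0.28808565 -0.67380477 -0.01827833]
```

View pics/u2.png

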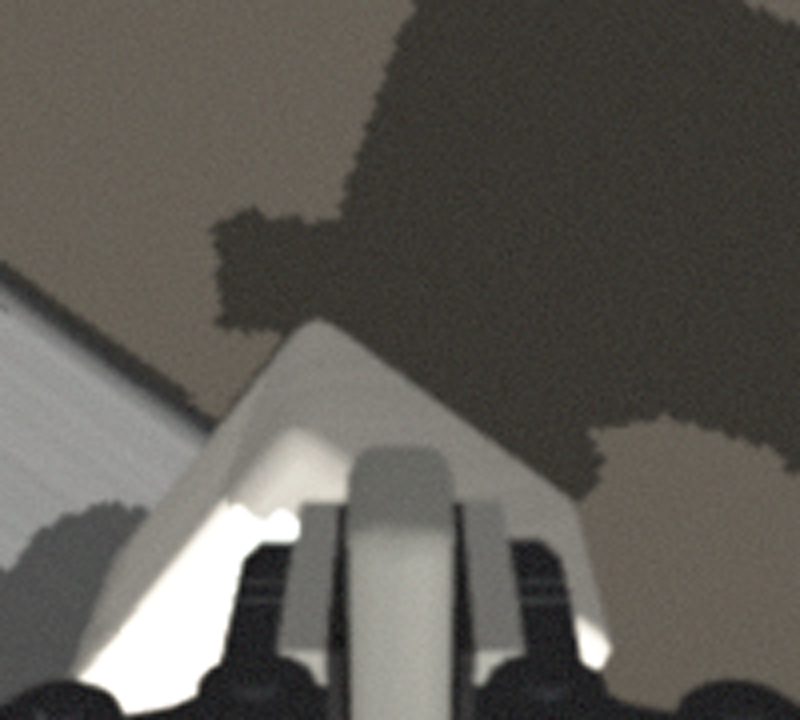

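View pics/u3.png

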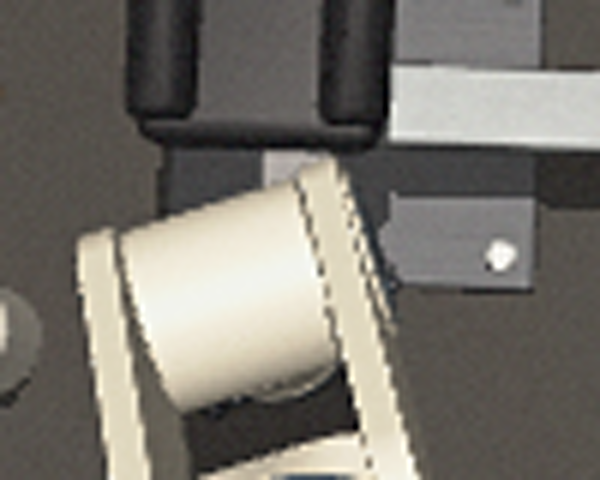

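Emit:
play_rows([
  [[0,0,-2],[0.1,-0.8,0],0],
  [[0,0,-3],[0.1,-1.3,0],0],
  [[0,0,-3],[0.1,-1.3,0],0],
])

```text
clock: 24.8
eef_pos: [438.1, 152.8, 58.6]
tcp_rot: [-3.141, 0.001, -2.433]
contact_force: [5.0, -2.2, -9.4]
opening: 0.147
```

Run:
```python
from h import *
s=r.sense();e=s["eef_pos"];print(s["contact_force"],e,s["tcp_rot"][2]-3.1374+2*np.pi,s["clock"])
g=r.grab_frame("side");crop(g,170,130,340,290,4,"v3.png")
arc([431.77,171.2,58.5],3.1374,np.array([459.4,170.3]),[.66,.72,.76])
```

```text
[ 5.02393385 -2.16346954 -9.37582647] [438.12919371 152.83596593  58.60901838] 0.7125115529391657 24.8
[[[-0.0, 0.1, 3.0], [0.0, 1.6, 0.1], 0], [[-0.0, 0.1, -0.5], [0.1, -0.0, 0.1], 0], [[-0.0, 0.1, -2.7], [0.1, -1.1, 0.1], 0]]
```

View pics/v3.png

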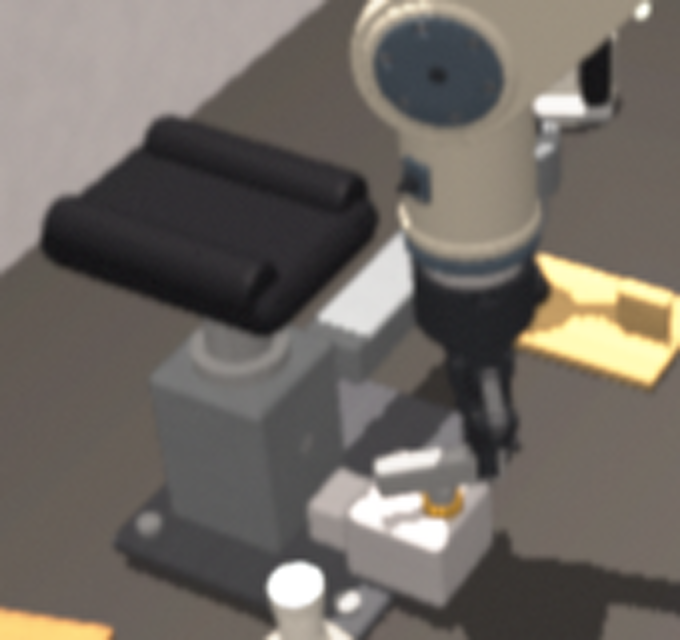

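Run:
```python
from h import *
g=r.grab_frame("side")
c=lambda u,v:(170+u/4,130+v/4)
for nm,a,b in (("v",(376,463),(438,450)),("t",(376,462),(438,451)),("s",(376,457),(440,450)),("r",(376,451),(445,449)) ):
    P=onz(g,[c(*a),c(*b)],117);d=P[0]-P[1];print(nm,P.round(0).tolist(),np.arctan2(d[1],d[0]))
x0,y0,x1,y1=255,235,300,265
crop(g,x0,y0,x1,y1,16,"w3.png")
```

```text
v [[488.0, 199.0], [459.0, 171.0]] 0.761708326034264
t [[488.0, 198.0], [458.0, 172.0]] 0.7165603976135406
s [[491.0, 194.0], [458.0, 170.0]] 0.6193705933742728
r [[494.0, 189.0], [455.0, 168.0]] 0.5022647347678585
```

View pics/w3.png

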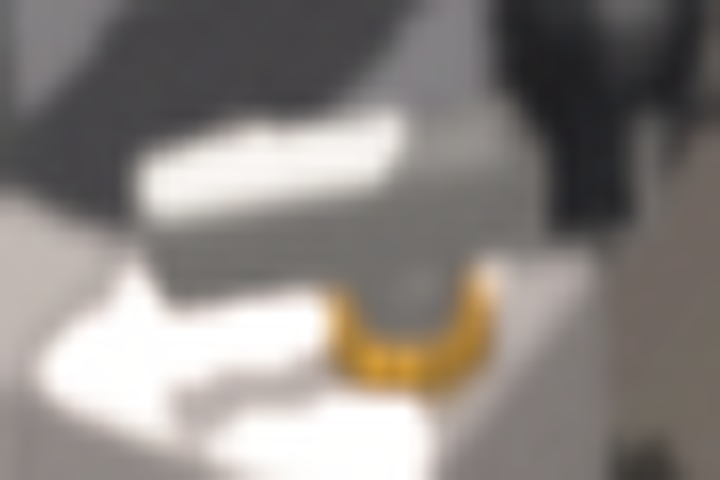

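Run:
```python
from h import *
im=lambda n:cv2.cvtColor(cv2.imread(f"pics/{n}.png"),cv2.COLOR_BGR2GRAY)[100:340,0:380].astype(np.float32)
for n in "stv": print(n,cv2.phaseCorrelate(im("r3"),im(n+"3")))
g=r.grab_frame("side");crop(g,170,130,340,290,4,"w4.png");print(r.sense()["clock"],cv2.phaseCorrelate(im("r3"),im("w4")))
for n in ("s3","t3","v3","w4"): print(n,np.abs(im("r3")-im(n)).mean())
```

```text
s ((0.02008201274625776, -0.02801151229201082), 0.6848607526885139)
t ((-0.015869544403670943, -0.04089841213821899), 0.6758172227276696)
v ((0.00783544926738955, 0.0006781996768268073), 0.6793104701571995)
24.95 ((-0.011575957764875966, -0.019914752238648248), 0.666932776901457)
s3 0.75417763
t3 0.76651317
v3 0.78622806
w4 0.795932
```

Emit:
play_rows([
  [[0,0,-2],[0.1,-0.8,0],0],
  [[0,0,-3],[0.1,-1.3,0],0],
  [[0,0,-3],[0.1,-1.3,0],0],
])

```text
clock: 25.25
eef_pos: [439.1, 151.8, 58.6]
tcp_rot: [-3.141, 0.001, -2.381]
contact_force: [5.4, -2.3, -10.0]
opening: 0.144
```

```bash
cat >> h.py <<'E'
def restshift(n):
    g=r.grab_frame("side");crop(g,170,130,340,290,4,n+".png")
    im=lambda n:cv2.cvtColor(cv2.imread(f"pics/{n}.png"),cv2.COLOR_BGR2GRAY)[100:340,0:380].astype(np.float32)
    print("restshift",cv2.phaseCorrelate(im("r3"),im(n)),np.abs(im("r3")-im(n)).mean())
E
python3 - <<'E'
from h import *
s=r.sense();e=s["eef_pos"];print(s["contact_force"],s["wrist_torque"],e,s["tcp_rot"][2]-3.1374+2*np.pi,s["clock"])
restshift("x1")
arc([431.77,171.2,58.5],3.1374,np.array([459.4,170.3]),[.76,.8,.84])
E
```

```text
[  5.38120411  -2.33245034 -10.02969521] [-0.24318399 -0.73465358 -0.17228368] [439.0652428  151.75149834  58.58364592] 0.7643797350087613 25.25
restshift ((-0.006059232558328631, -0.03771037453164183), 0.6736068632867601) 0.80976975
[[[-0.0, 0.1, 0.2], [0.1, 0.3, 0.1], 0], [[-0.0, 0.1, -2.1], [0.1, -0.8, 0.1], 0], [[-0.0, 0.1, -4.4], [0.1, -1.9, 0.1], 0]]
```

Run:
```python
from h import *
g=r.grab_frame("side");crop(g,255,235,300,265,16,"y1.png")
s=r.sense();f=r.grab_frame("wrist");cv2.imwrite("pics/y2.png",f["color"][:,:,::-1])
```

```text
(no output)
```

View pics/y1.png

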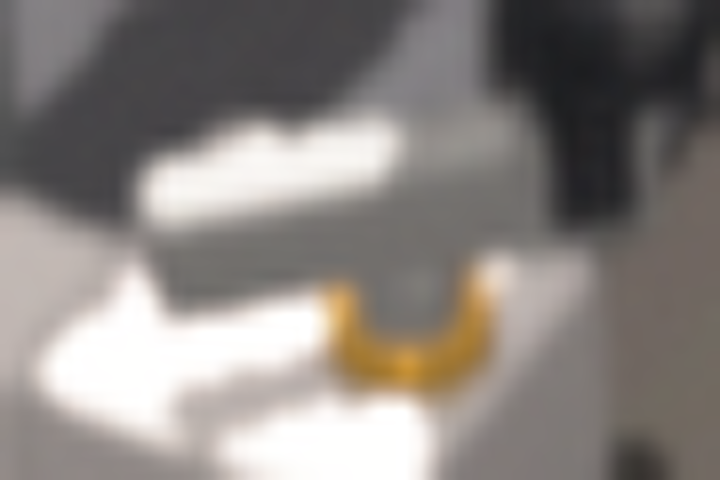

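View pics/y2.png

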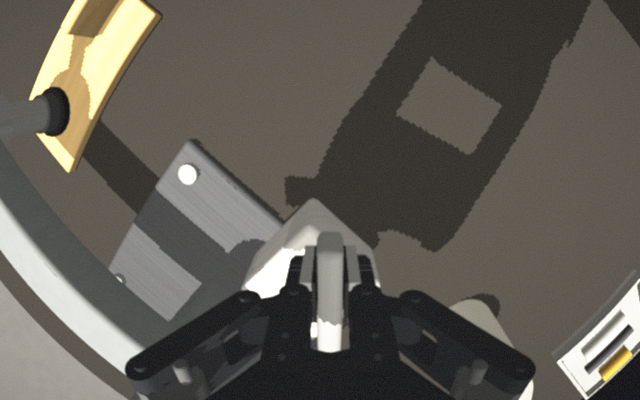

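Run:
```python
from h import *
g=r.grab_frame("side")
ax=np.array([457.5,170.5])
for a in (0,.4,.5,.6,.7,.8,.9):
    u=np.array([np.cos(a),np.sin(a)]);n=np.array([-u[1],u[0]])
    # left (+n) edge of the bar top, rear end and toward axis
    P=[[*(ax+42*u+7*n),117],[*(ax+5*u+7*n),117]]
    q=proj(g,P);d=q[1]-q[0];print(a,((q-[255,235])*16).round(0).tolist(),d[1]/d[0])
```

```text
0 [[152.0, 67.0], [351.0, 138.0]] 0.3536651675319487
0.4 [[133.0, 140.0], [364.0, 149.0]] 0.04159047640368402
0.5 [[134.0, 158.0], [368.0, 151.0]] -0.02761587271150159
0.6 [[139.0, 176.0], [373.0, 153.0]] -0.09647725352083063
0.7 [[146.0, 193.0], [377.0, 155.0]] -0.16639531397393548
0.8 [[156.0, 210.0], [382.0, 156.0]] -0.2388592921224573
0.9 [[168.0, 226.0], [388.0, 157.0]] -0.3155779363029444
```

Emit:
play_rows([
  [[0,0,-2],[0.1,-0.8,0],0],
  [[0,0,-3],[0.1,-1.3,0],0],
  [[0,0,-3],[0.1,-1.3,0],0],
  [[0,0,-3],[0.1,-1.3,0],0],
])

```text
clock: 25.85
eef_pos: [440.1, 150.7, 58.6]
tcp_rot: [-3.14, 0.001, -2.33]
contact_force: [5.1, -2.7, -11.4]
opening: 0.144
```

Run:
```python
from h import *
s=r.sense();e=s["eef_pos"];print(s["contact_force"],s["wrist_torque"],e,s["tcp_rot"][2]-3.1374+2*np.pi,s["clock"])
restshift("x2")
g=r.grab_frame("side");crop(g,255,235,300,265,16,"y3.png")
```

```text
[  5.1475223   -2.67866486 -11.4215018 ] [-0.28392184 -0.77330631 -0.18214383] [440.12103208 150.74714343  58.62528457] 0.8156814237449828 25.85
restshift ((-0.005724224121223642, -0.0330307710766391), 0.6734723316298591) 0.8291118
```

View pics/y3.png

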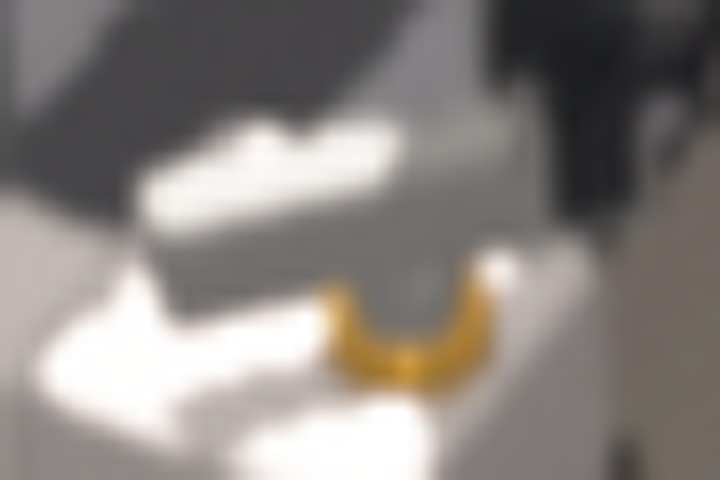

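View pics/x2.png

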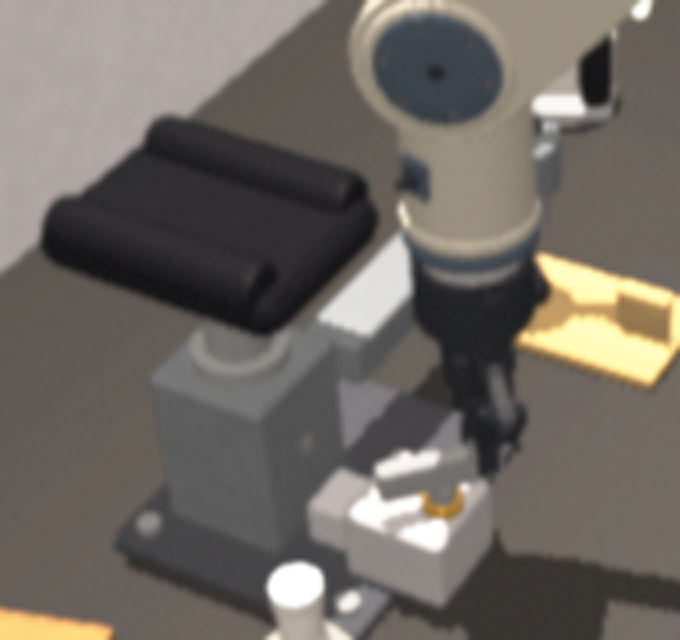

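Emit:
play_rows([
  [[0,0,-2],[0.1,-0.8,0],0],
  [[0,0,-2.5],[0.1,-1.1,0],0],
  [[0,0,-2.5],[0.1,-1.1,0],0],
])

```text
clock: 26.25
eef_pos: [441.0, 150.0, 58.6]
tcp_rot: [-3.14, 0.001, -2.287]
contact_force: [4.9, -1.2, -10.3]
opening: 0.144
```

Run:
```python
from h import *
s=r.sense();e=s["eef_pos"];print(s["contact_force"],s["wrist_torque"],e,s["tcp_rot"][2]-3.1374+2*np.pi,s["clock"])
restshift("x3")
# fit bar edges in wrist image: direction of bar in world
T=toolT(s);f=r.grab_frame("wrist");crop(f,270,200,390,320,6,"y4.png")
```

```text
[  4.93544314  -1.2250358  -10.33462861] [-0.20249844 -0.69555147 -0.21873363] [440.98372302 149.95216402  58.61299807] 0.8587042619888035 26.25
restshift ((-0.02619721673454478, -0.05061589728043714), 0.6806450155046251) 0.84338814
```

View pics/y4.png

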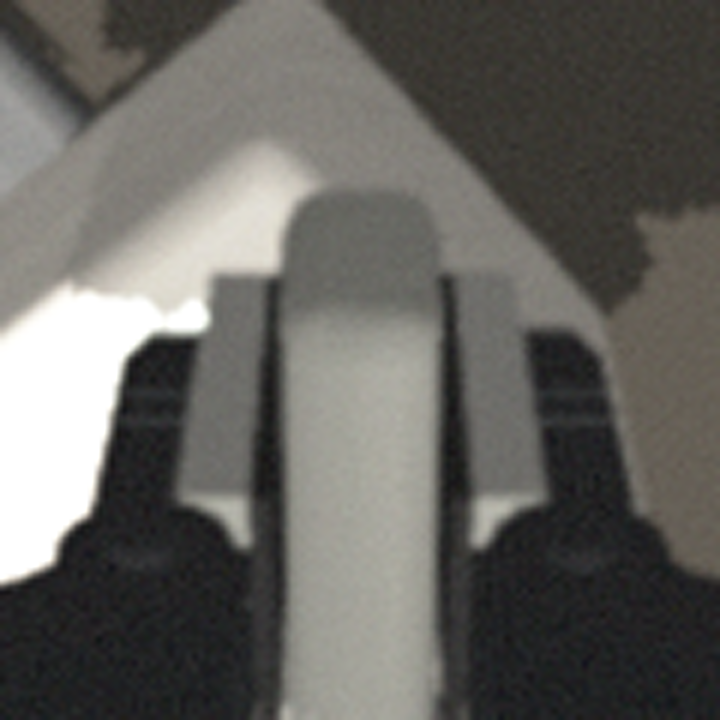

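Run:
```python
from h import *
f=r.grab_frame("wrist")
T=toolT({"tcp_rot":[-3.141,.001,-2.381],"eef_pos":np.array([439.07,151.75,58.58])})
P=onz(f,[(194,140),(280,215)],12,T);d=P[0]-P[1];print(P,np.degrees(np.arctan2(d[1],d[0])))
# bar direction from edges at z117
P=onz(f,[(270+284/6,200+320/6),(270+290/6,200+690/6)],117,toolT(r.sense()));d=P[1]-P[0];print(P,np.arctan2(d[1],d[0]))
P=onz(f,[(270+440/6,200+320/6),(270+436/6,200+650/6)],117,toolT(r.sense()));d=P[1]-P[0];print(P,np.arctan2(d[1],d[0]))
cv2.imwrite("pics/z1.png",f["color"][:,:,::-1])
t=r.grab_frame("top");crop(t,200,80,380,240,4,"z2.png")
```

```text
[[473.58507554  35.83519331]
 [472.80732492 127.53546043]] -89.51406074768259
[[435.17762293 133.44133631]
 [459.38271171 160.86777269]] 0.8477084954163824
[[426.3395166  141.14128058]
 [447.16738646 165.5481872 ]] 0.8643550299691681
```

View pics/z2.png

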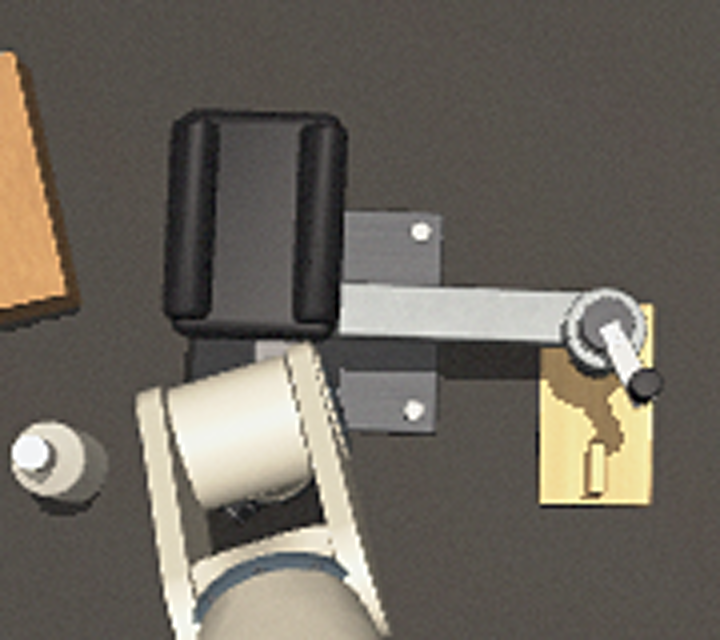

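Emit:
play_rows([
  [[0,0,-1.2],[0,-0.6,0],0],
  [[0,0,-2.2],[0.1,-1,0],0],
  [[0,0,-2.2],[0.1,-1,0],0],
])

```text
clock: 26.75
eef_pos: [441.8, 149.2, 58.6]
tcp_rot: [-3.14, 0.002, -2.248]
contact_force: [4.8, -1.9, -10.3]
opening: 0.142
```

Run:
```python
from h import *
s=r.sense();e=s["eef_pos"];print(s["contact_force"],s["wrist_torque"],e,s["tcp_rot"][2]-3.1374+2*np.pi,s["clock"])
restshift("x4")
g=r.grab_frame("side");crop(g,255,235,300,265,16,"y5.png")
```

```text
[  4.78906207  -1.88565968 -10.25217469] [-0.18737807 -0.70564145 -0.22330558] [441.83212048 149.24218848  58.62564055] 0.897949210903283 26.75
restshift ((0.02821136968705673, 0.11974231538117408), 0.49978592925601534) 3.9097917
```

View pics/y5.png

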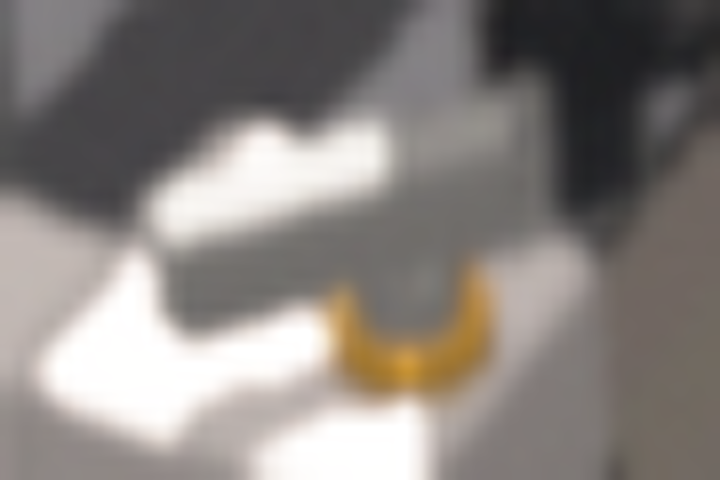

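Emit:
play_rows([
  [[0,0,0],[0,0,0],0],
  [[0,0,0],[0,0,0],0],
  [[0,0,0],[0,0,0],0],
  [[0,0,0],[0,0,0],0],
])

```text
clock: 27.25
eef_pos: [441.8, 149.2, 58.6]
tcp_rot: [-3.14, 0.002, -2.248]
contact_force: [4.4, -1.8, -10.5]
opening: 0.146
```

Run:
```python
from h import *
print(r.sense()["clock"]); restshift("x5")
```

```text
27.25
restshift ((-0.07380722365374481, -0.11304726733270343), 0.3415182007683648) 14.446908
```

View pics/x5.png

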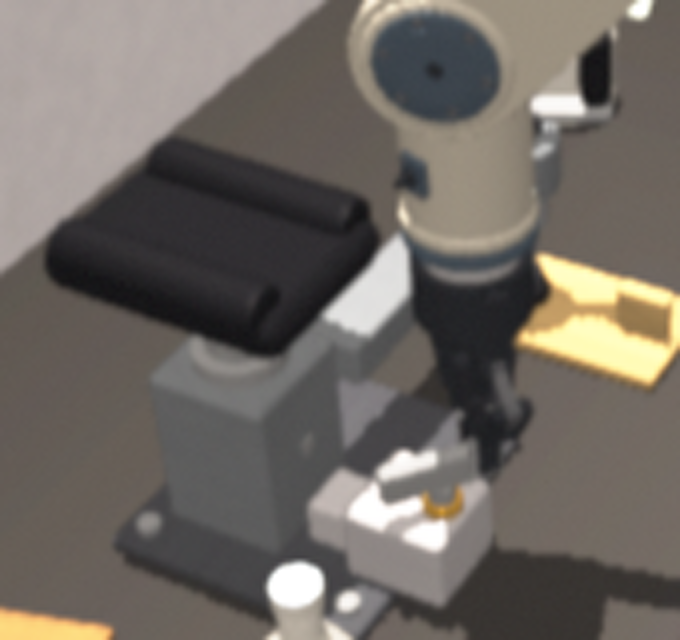

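Emit:
play_rows([
  [[0,0,0],[0,0,0],0],
  [[0,0,0],[0,0,0],0],
  [[0,0,0],[0,0,0],0],
  [[0,0,0],[0,0,0],0],
  [[0,0,0],[0,0,0],0],
  [[0,0,0],[0,0,0],0],
  [[0,0,0],[0,0,0],0],
  [[0,0,0],[0,0,0],0],
  [[0,0,0],[0,0,0],0],
  [[0,0,0],[0,0,0],0],
  [[0,0,0],[0,0,0],0],
  [[0,0,0],[0,0,0],0],
  [[0,0,0],[0,0,0],0],
  [[0,0,0],[0,0,0],0],
  [[0,0,0],[0,0,0],0],
])

```text
clock: 28.8
eef_pos: [441.8, 149.2, 58.6]
tcp_rot: [-3.14, 0.002, -2.248]
contact_force: [4.3, -2.2, -10.8]
opening: 0.146
```

Run:
```python
from h import *
print(r.sense()["clock"]); restshift("x6")
```

```text
28.8
restshift ((0.007024888644963312, -0.2308027884652688), 0.24317477875285679) 28.247446
```

Emit:
play_rows([
  [[0,0,0],[0,0,0],0],
  [[0,0,0],[0,0,0],0],
  [[0,0,0],[0,0,0],0],
  [[0,0,0],[0,0,0],0],
  [[0,0,0],[0,0,0],0],
  [[0,0,0],[0,0,0],0],
  [[0,0,0],[0,0,0],0],
  [[0,0,0],[0,0,0],0],
  [[0,0,0],[0,0,0],0],
  [[0,0,0],[0,0,0],0],
])

```text
clock: 29.85
eef_pos: [441.8, 149.2, 58.6]
tcp_rot: [-3.14, 0.002, -2.248]
contact_force: [4.5, -2.2, -10.7]
opening: 0.141
```

Run:
```python
from h import *
print(r.sense()["clock"]); restshift("x7")
a=cv2.imread("pics/x6.png");b=cv2.imread("pics/x7.png");print(np.abs(a[:340,:380].astype(float)-b[:340,:380]).mean())
s=r.sense()
arc([431.77,171.2,58.5],3.1374,np.array([459.4,170.3]),[.8,.7,.6,.5,.4,.3,.2,.1,0,-.05,-.08])
```

```text
29.85
restshift ((-0.005062488699792311, -0.18968135042861434), 0.23617267343733045) 28.254726
0.6182094943240454
[[[-0.1, 0.1, 5.6], [-0.0, 3.0, 0.1], 0], [[-0.1, 0.1, 11.3], [-0.5, 5.7, 0.1], 0], [[-0.1, 0.1, 17.1], [-1.2, 8.4, 0.1], 0], [[-0.1, 0.1, 22.8], [-2.3, 10.9, 0.1], 0], [[-0.1, 0.1, 28.5], [-3.5, 13.4, 0.1], 0], [[-0.1, 0.1, 34.2], [-5.0, 15.7, 0.1], 0], [[-0.1, 0.1, 40.0], [-6.8, 17.9, 0.1], 0], [[-0.1, 0.1, 45.7], [-8.7, 19.8, 0.1], 0], [[-0.0, 0.1, 51.4], [-10.8, 21.6, 0.1], 0], [[-0.0, 0.1, 54.3], [-11.9, 22.4, 0.1], 0], [[-0.0, 0.1, 56.0], [-12.6, 22.9, 0.1], 0]]
```

View pics/x7.png

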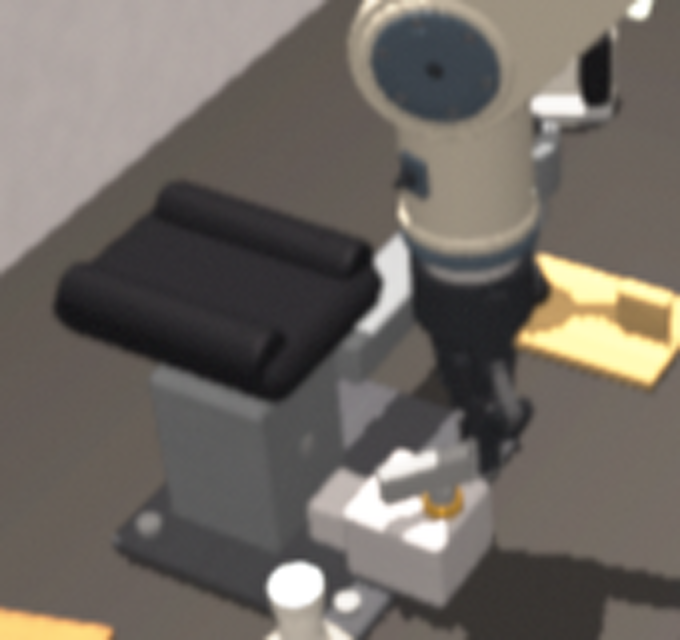

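Emit:
play_rows([
  [[-0.1,0.1,5.6],[0,3,0],0],
  [[-0.1,0.1,11.3],[-0.5,5.7,0],0],
  [[-0.1,0.1,17.1],[-1.2,8.4,0],0],
  [[-0.1,0.1,22.8],[-2.3,10.9,0],0],
  [[-0.1,0.1,28.5],[-3.5,13.4,0],0],
  [[-0.1,0.1,34.2],[-5,15.7,0],0],
  [[-0.1,0.1,40],[-6.8,17.9,0],0],
  [[-0.1,0.1,45.7],[-8.7,19.8,0],0],
  [[0,0.1,51.4],[-10.8,21.6,0],0],
  [[0,0.1,54.3],[-11.9,22.4,0],0],
  [[0,0.1,54.3],[-11.9,22.4,0],0],
])

```text
clock: 31.0
eef_pos: [431.6, 171.2, 58.6]
tcp_rot: [-3.138, 0.001, 3.09]
contact_force: [3.2, -8.8, -5.9]
opening: 0.145
```

Run:
```python
from h import *
s=r.sense();y=s["tcp_rot"][2];print(s["contact_force"],s["wrist_torque"],s["eef_pos"],(y-3.1374+np.pi)%(2*np.pi)-np.pi,s["clock"])
g=r.grab_frame("side");crop(g,255,225,300,265,16,"za.png")
f=r.grab_frame("wrist");crop(f,270,200,390,320,5,"zb.png")
```

```text
[ 3.19070315 -8.82826743 -5.91357027] [-1.43676691 -0.79615792  1.52245375] [431.55536465 171.18189395  58.59015462] -0.0469620395169259 31.0
```

View pics/za.png

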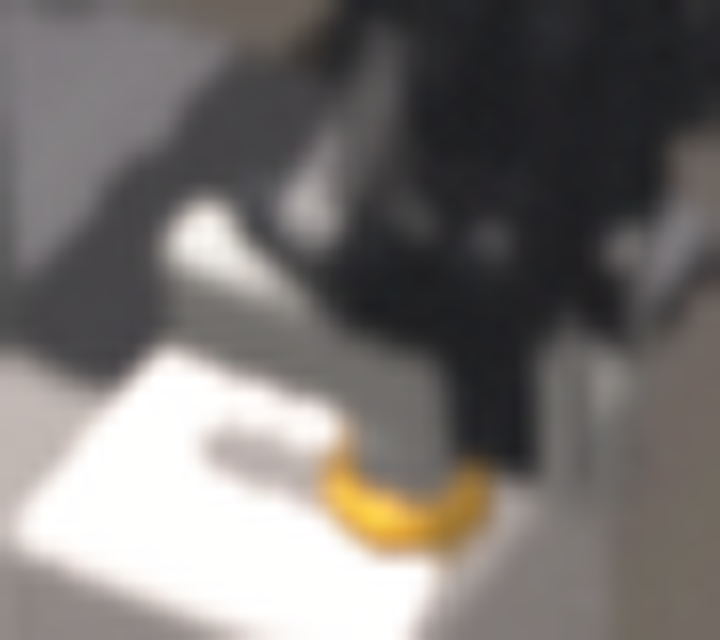

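View pics/zb.png

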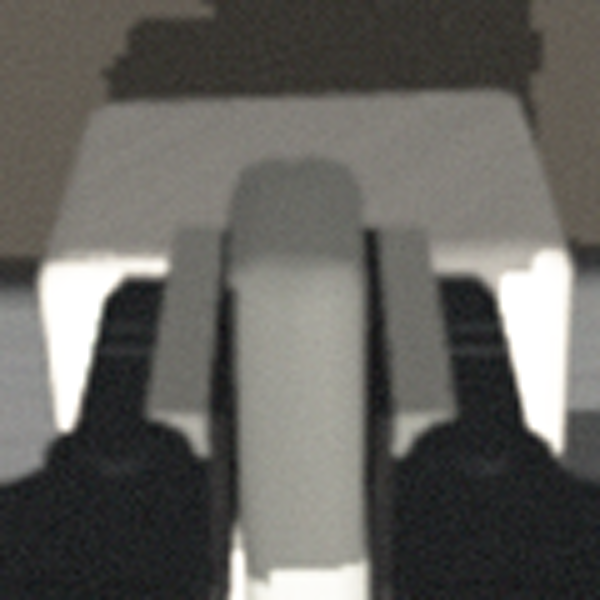

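Emit:
play_rows([
  [[0,0,0],[0,0,0],0.2],
  [[0,0,0],[0,0,0],0.4],
  [[0,0,0],[0,0,0],0.5],
  [[0,0,0],[0,0,0],0.5],
  [[0,0,0],[0,0,-20],0.5],
  [[0,0,0],[5,0,-60],0.5],
  [[0,0,0],[20,0,-110],0.5],
  [[0,0,0],[50,0,-160],0.5],
  [[0,0,0],[50,50,-180],0.5],
  [[0,0,0],[50,50,-180],0.5],
  [[0,0,0],[50,50,-180],0.5],
])

```text
clock: 32.2
eef_pos: [384.3, 225.5, 239.2]
tcp_rot: [-3.139, 0.002, 3.094]
contact_force: [0.5, -0.1, -0.6]
opening: 0.496
```

Run:
```python
from h import *
s=r.sense();T=toolT(s);print(s["contact_force"],s["eef_pos"],s["clock"])
g=r.grab_frame("side");crop(g,170,110,370,290,4,"fa.png")
t=r.grab_frame("top");crop(t,200,80,400,230,4,"fb.png")
f=r.grab_frame("wrist");cv2.imwrite("pics/fc.png",f["color"][:,:,::-1])
for n in ("tub","squeeze_bottle","glove_box","board"):
    for m in r.silhouettes(t,n)[:3]: 
        print(n,round(m["conf"],2),m["location"],cv2.minAreaRect(onz(t,np.argwhere(m["mask"])[:,::-1],12).astype(np.float32)))
print("rest expected lower", proj(g,[[603-90+0,168+65,204],[603-90,168-65,204]]))
```

```text
[ 0.49369418 -0.12112967 -0.57537686] [384.30700699 225.4554822  239.18750739] 32.2
tub 0.61 [431.1, 137.7] ((664.4607543945312, -395.49591064453125), (93.54336547851562, 109.95983123779297), 45.790225982666016)
glove_box 0.95 [196.3, 128.8] ((683.1710205078125, 444.7055969238281), (237.7696533203125, 134.0636749267578), 14.801163673400879)
board 0.95 [453.6, 222.5] ((364.6151123046875, -487.58343505859375), (119.46526336669922, 71.23026275634766), 21.84620475769043)
board 0.93 [400.7, 274.0] ((173.98255920410156, -304.5189208984375), (240.46145629882812, 134.0947265625), 35.33174133300781)
board 0.78 [348.8, 191.5] ((485.2372741699219, -111.06840515136719), (99.59557342529297, 137.44384765625), 89.4892578125)
rest expected lower [[245.1101551  224.9794636 ]
 [272.88354707 195.17453952]]
```

View pics/fa.png

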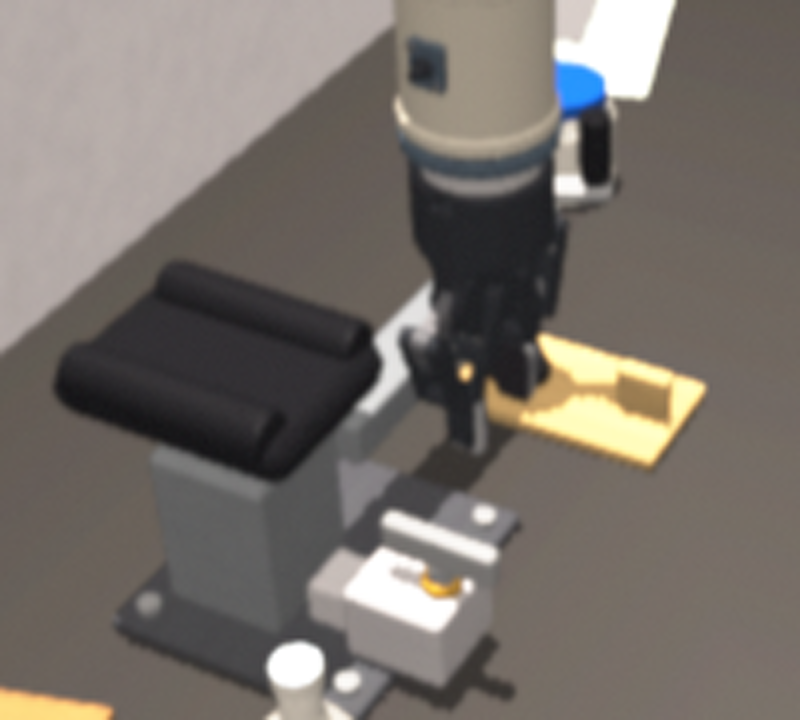

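View pics/fb.png

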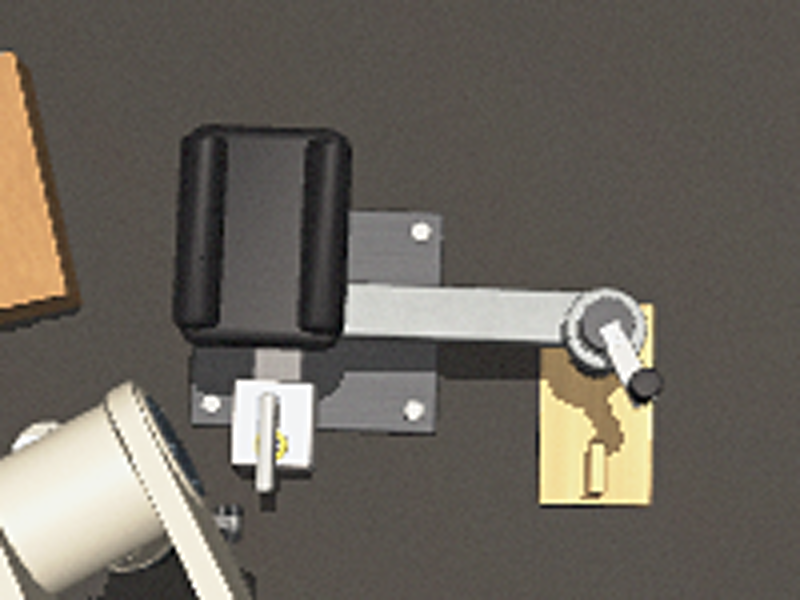

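View pics/fc.png

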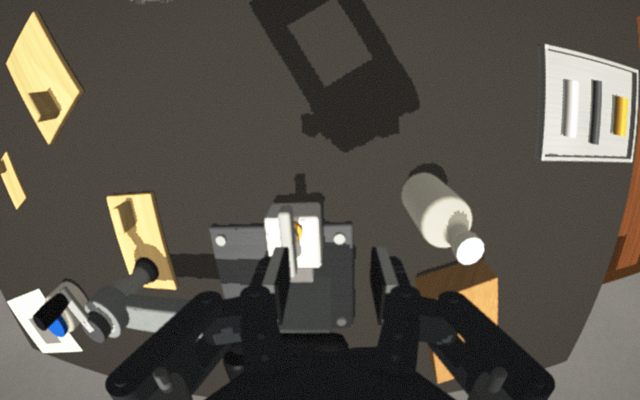

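```bash
python3 -c "
from rig import r
print(r.sign_off())"
```

```text
the job is handed in; nothing more can be done
None
```

The job is handed in, after about 32 s of the 72 s allowed. The interface gives no verdict, so the results below come from my own last checks.

**What I did**
- **Board:** I gripped the middle-sized board (180 x 100 mm) by its fin, slid it under the foot and let go. The foot ended about 44 mm along the board's x and about 1 mm off its centre line.
- **Crank:** I wound it clockwise to about 8.95 rad. The knob then took about 7 N sideways, so roughly 30 N of foot force.
- **Valve and rest:** I cracked the valve open in small steps until the rest began to sink. It sank by itself at roughly 27–30 mm/s and stopped. I then turned the valve back against its stop, released it and backed away.

**Last checks**
- **Rest:** it was standing still on the column in two side pictures taken 1 s apart. I did not measure its exact height.
- **Valve:** the bar lies where it started, within about 0.04 rad in both the side and top views.
- **Board and bystanders:** the board is in place under the foot. The tub and carton match their first positions to about 2 mm. The network found no bottle in the last top picture. It still stands upright by the valve in the wrist view, but I did not re-measure it.
- **Arm:** it reads no contact force.

**What disagreed**
- **Fingertips:** they sit about 38 mm short of the stated TCP, so my first grasp closed above the fin without touching it. I corrected this by going lower.
- **Valve angle:** the rest started sinking only when the gripper had turned the bar about 0.9 rad (side view about 0.8). The task said 0.45 to 0.65.
- **Foot force:** this comes from the crank angle and the knob force; I could not measure it directly.

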